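# Pack the transport crate with the screw-cap bottles

### The job

Pack the crate for transport: put each of the four screw-cap bottles standing by it into the one holder in the crate that fits its width, lowering it gently (not dropping it) until it stands upright on the holder's floor. The white pot with the push-on lid and the open jar would leak on the way, so leave both standing where they are.

Things in the scene. Friction and masses are not known exactly. Their poses are not given: they have to be found in the camera images.
- bottle_52_mid (a point): the smallest: a white plastic screw-cap bottle with a red cap; 52 mm body diameter, 120 mm high, loose, stands upright on the bench. Point on its axis, half-way up (60.0 mm above its foot); z axis up along the bottle. Screw cap 37 mm in diameter, taking up the top 20 mm; the shoulder below it is wider than the cap. Under 0.3 kg.
- bottle_61_mid (a point): an all-white plastic screw-cap bottle with a fine dark line round it; 61 mm body diameter, 127 mm high, loose, stands upright on the bench. Point on its axis, half-way up (63.5 mm above its foot); z axis up along the bottle. Screw cap 45 mm in diameter, taking up the top 21 mm; the shoulder below it is wider than the cap. Under 0.3 kg.
- bottle_70_mid (a point): a tall white plastic screw-cap bottle with a white cap and a red band; 70 mm body diameter, 167 mm high, loose, stands upright on the bench. Point on its axis, half-way up (83.5 mm above its foot); z axis up along the bottle. Screw cap 55 mm in diameter, taking up the top 24 mm; the shoulder below it is wider than the cap. Under 0.3 kg.
- bottle_84_mid (a point): the widest: a big all-white plastic screw-cap bottle; 84 mm body diameter, 169 mm high, loose, stands upright on the bench. Point on its axis, half-way up (84.5 mm above its foot); z axis up along the bottle. Screw cap 66 mm in diameter, taking up the top 22 mm; the shoulder below it is wider than the cap. Under 0.3 kg.
- holder_60: fixed holder for the 52 mm bottle, in one of the four bays (changing) of the low metal crate (240 x 240 mm, walls 32 mm): grey square foot 112 mm wide, collar with a 60 mm bore, dark rubber pad in it. Origin: centre of the foot's underside, on the bore's axis, 5 mm above the bench; z up. Bore floor 6 mm above the origin; mouth flares from 60 mm (at 42 mm up) to 72 mm at the rim, 50 mm up.
- holder_69: fixed holder for the 61 mm bottle, in one of the four bays (changing) of the low metal crate (240 x 240 mm, walls 32 mm): grey square foot 112 mm wide, collar with a 69 mm bore, dark rubber pad in it. Origin: centre of the foot's underside, on the bore's axis, 5 mm above the bench; z up. Bore floor 6 mm above the origin; mouth flares from 69 mm (at 42 mm up) to 81 mm at the rim, 50 mm up.
- holder_78: fixed holder for the 70 mm bottle, in one of the four bays (changing) of the low metal crate (240 x 240 mm, walls 32 mm): grey square foot 112 mm wide, collar with a 78 mm bore, dark rubber pad in it. Origin: centre of the foot's underside, on the bore's axis, 5 mm above the bench; z up. Bore floor 6 mm above the origin; mouth flares from 78 mm (at 42 mm up) to 90 mm at the rim, 50 mm up.
- holder_92: fixed holder for the 84 mm bottle, in one of the four bays (changing) of the low metal crate (240 x 240 mm, walls 32 mm): grey square foot 112 mm wide, collar with a 92 mm bore, dark rubber pad in it. Origin: centre of the foot's underside, on the bore's axis, 5 mm above the bench; z up. Bore floor 6 mm above the origin; mouth flares from 92 mm (at 42 mm up) to 104 mm at the rim, 50 mm up.
- pot_mid (a point): look-alike that stays: straight-sided white pot with a push-on lid, 64 mm in diameter, 165 mm high, loose, no neck or screw cap. Point on its axis, half-way up; z up.
- jar_mid (a point): look-alike that stays: clear plastic jar, cut off, open at the top, 77 mm wide, 132 mm high, loose. Point on its axis, half-way up; z up.
Not all that is in view belongs to the job. Leave any green look-alike of the part that bears bottle_70_mid alone.

How it is judged:
At the end, for the whole second after the job is handed in: Each bottle stands in its own holder (52 mm in the 60 mm bore, 61 in 69, 70 in 78, 84 in 92): within 10 mm of its axis, foot within 5 mm of its floor, upright within 0.12 rad, released, at rest. Pot and jar upright, within 20 mm of their places (horizontal distance between bottle_52_mid and holder_60 below 0.01 m and z of bottle_52_mid in the frame of holder_60 between 0.061 and 0.071 m and angle between each of bottle_52_mid, bottle_61_mid, bottle_70_mid, bottle_84_mid, pot_mid, jar_mid's own z axis and vertical below 0.12 rad and linear speed of each of bottle_52, bottle_61, bottle_70, bottle_84 below 0.02 m/s and horizontal distance between bottle_61_mid and holder_69 below 0.01 m and z of bottle_61_mid in the frame of holder_69 between 0.0645 and 0.0745 m and horizontal distance between bottle_70_mid and holder_78 below 0.01 m and z of bottle_70_mid in the frame of holder_78 between 0.0845 and 0.0945 m and horizontal distance between bottle_84_mid and holder_92 below 0.01 m and z of bottle_84_mid in the frame of holder_92 between 0.0855 and 0.0955 m and distance of each of pot_mid, jar_mid from where it was at the start of the episode below 0.02 m); the robot touches nothing.
It fails at once if a bottle is dropped into its holder (falls into it faster than 0.5 m/s) ((horizontal distance between bottle_52_mid and holder_60 below 0.02 m and z of bottle_52_mid in the frame of holder_60 below 0.096 m and linear speed of bottle_52 above 0.5 m/s) or (horizontal distance between bottle_61_mid and holder_69 below 0.02 m and z of bottle_61_mid in the frame of holder_69 below 0.0995 m and linear speed of bottle_61 above 0.5 m/s) or (horizontal distance between bottle_70_mid and holder_78 below 0.02 m and z of bottle_70_mid in the frame of holder_78 below 0.1195 m and linear speed of bottle_70 above 0.5 m/s) or (horizontal distance between bottle_84_mid and holder_92 below 0.02 m and z of bottle_84_mid in the frame of holder_92 below 0.1205 m and linear speed of bottle_84 above 0.5 m/s)).
It fails at once if the pot is shifted by more than 25 mm or tipped (distance of pot_mid from where it was at the start of the episode above 0.025 m or angle between pot_mid's own z axis and vertical above 0.35 rad).
It fails at once if the open jar is shifted by more than 25 mm or tipped (distance of jar_mid from where it was at the start of the episode above 0.025 m or angle between jar_mid's own z axis and vertical above 0.35 rad).
It also fails if it takes over 109 s, if anything falls off the work surface, if the arm or the gripper's body presses on something with over 40 N, if the wrist force passes 120 N, or if a joint passes its speed limit or range.

### The arm

A 7-joint arm with a two-finger parallel gripper is mounted at the origin on the work surface; the furniture and walls round the work are solid. World frame = base frame: x ahead of the robot, y to its left, z up, the work surface at z = 0. Lengths are in m, angles in rad, forces in N, time in s.
With the tool pointing down it reaches from about 0.4 to 0.875 m from the base axis. Payload 6.5 kg.
Tool frame: the origin (TCP) lies between the finger pads; the fingertips stand 14 mm ahead of it and the grasp point (between the pads) lies 5 mm behind it; z points along the fingers, x is the direction in which the jaws open and shut, and the axes are right-handed (so a half turn about z gives the same grasp; the last joint's range is limited). The gripper opens to 88 mm and grips with 3 to 60 N. Pads are 18 mm wide; open, the fingers measure 123 mm over their backs; the gripper's body (75 mm by 187 mm) begins 45 mm behind the grasp point.
Start: joints at [1.216, 0.536, -0.004, 1.538, 0.003, 1.067, -0.071], TCP at [0.185, -0.623, 0.215] pointing down, gripper open.
Joint ranges: [-2.7, 2.7], [-0.37, 2.16], [-1.27, 1.26], [0.24, 2.4], [-1.31, 4.45], [0.19, 1.91], [-2.76, 2.76]. Speed limits (rad/s): [2.39, 2.39, 3.14, 3.14, 3.14, 3.14, 3.14].

### API

Orientations are given as a unit quaternion [w, x, y, z].
In Python, from rig import ctrl gives the robot as it stands.
- The arm moves only by the tool move_arm, never from a script. Its argument "moves" is a list that holds one entry, the list of rows, each a list of 6 numbers: the shift along the tool's x, y, z normalised to -1 to 1, where 1 is 300 mm, then the turn, a rotation vector about the tool's x, y, z normalised to -1 to 1, where 1 is 1.5 rad. In form: [[[dx, dy, dz, rx, ry, rz], ...]]. A call has 1 to 10 rows; each row is the pose to reach, as a shift and turn from the pose measured when the call began, along the tool's axes at that moment; what a row does not reach only later rows make up. A row lasts 1/12 s, in which the tool goes at most 41.7 mm and 7.16 degrees, less where a joint would pass 70% of its speed; a pose out of reach is approached as far as the arm can. A call with a number of a shift or a turn outside -1 to 1 is refused whole. A call with a gripper value outside its range is refused whole. "claw" is the opening, from 0 (shut) to 1 (fully open), set as the call begins (left out, the last holds). The fingers move at their own pace and stop on an object; "newtons" is the grip in N (left out, the last holds). Time passes only in rows, so rows that repeat a pose let the fingers close. It gives the time, the measured TCP pose, the force and the opening at its end, in the units of the state.
- ctrl.sense(): the state, without advancing time (a new reading comes with each control period).
- ctrl.camera(name): name is "scene" or "side" or "wrist"; returns a dict with "frame" (420x560x3 uint8, blue, green, red), "range_z" (420x560 float32, m along the optical axis (not along the pixel's ray), 0 where there is no reading), "mtx" (3x3 intrinsics, pixels), "R" (3x3) and "t" (3): a world point X has camera coordinates R X + t. Camera axes: x right, y down, z forward; pixel columns grow to the right and rows downward; lengths in m; the calibration is good to about 2 mm. The wrist camera is an equidistant fisheye: a pixel r from the principal point sees the ray r / f radians off the axis. A picture is of the moment at which its call begins.
- ctrl.job_done(): hands the job in, once; it reports no verdict.
The state is a dict: "time_s": time; "q": joint angles; "dq": joint speeds; "joint_efforts": joint torques, N m; "eef_pos": TCP position; "tool_rot": TCP orientation; "force": force on the tool from outside, world axes, zero at the start; "moment": the same for the moment, N m; "grip_width": finger opening in m.
Only numpy, scipy, OpenCV 4.12 (cv2) and the standard library are available. Lean on these libraries where they do the work, as an engineer would, in place of code of your own. Each camera call takes 0.05 s, during which the arm holds its last target.

## Working session

There is one attempt and no reset: what is moved stays moved. The work goes in short steps, Python scripts to look and compute and a tool call to move; the robot and the scene stay as the last step left them, time stands still between calls to the robot, and variables do not carry over. Pictures are saved under pics/ and viewed, and the job is handed in when it is done.

Besides the shell and the picture viewer there is one more tool, called by a JSON object that holds its "method" and its "body", one argument or row to a line. move_arm: Moves the arm, as the interface text tells. Scaled input: -1 to 1 covers 300 mm each way for a shift and 1.5 rad each way for a turn. Its arguments: {"type":"object","properties":{"moves":{"type":"array","items":{"type":"array","items":{"type":"array","items":{"type":"number"}}}},"claw":{"type":"number"},"newtons":{"type":"number"}},"required":["moves"]}

```bash
ls; mkdir -p pics
python3 - <<'E'
from rig import ctrl
import cv2,numpy as np,pickle
s=ctrl.sense();print({k:np.round(v,3).tolist() for k,v in s.items()})
d={}
for n in ["scene","side","wrist"]:
    c=ctrl.camera(n);d[n]=c;cv2.imwrite(f"pics/{n}0.png",c["frame"])
    print(n,c["mtx"].tolist(),np.round(c["R"],3).tolist(),np.round(c["t"],3).tolist())
pickle.dump(d,open("d0.pkl","wb"))
E
```

```text
pics
{'time_s': 0.0, 'q': [1.216, 0.537, -0.004, 1.539, 0.003, 1.067, -0.071], 'dq': [-0.0, 0.0, 0.0, 0.0, -0.001, -0.002, -0.001], 'joint_efforts': [-0.001, -57.098, 0.99, -25.16, -0.056, 0.018, 0.0], 'eef_pos': [0.185, -0.622, 0.215], 'tool_rot': [-0.0, 0.802, -0.598, -0.001], 'force': [-0.096, 0.634, -0.161], 'moment': [0.061, -0.04, -0.023], 'grip_width': 0.088}
scene [[538.2737168860955, 0.0, 285.44573180140276], [0.0, 538.2737168860955, 218.18199087956688], [0.0, 0.0, 1.0]] [[0.777, 0.63, -0.017], [0.304, -0.398, -0.866], [-0.552, 0.667, -0.5]] [-0.432, -0.048, 1.504]
side [[479.10772089475955, 0.0, 280.13261055905855], [0.0, 479.10772089475955, 207.0680303271301], [0.0, 0.0, 1.0]] [[0.999, -0.032, -0.002], [-0.021, -0.625, -0.78], [0.024, 0.78, -0.625]] [-0.509, 0.123, 1.015]
wrist [[325.19226210127806, 0.0, 292.0982143393442], [0.0, 325.19226210127806, 207.08274016116275], [0.0, 0.0, 1.0]] [[0.285, -0.959, -0.001], [-0.918, -0.273, 0.288], [-0.277, -0.081, -0.957]] [-0.649, -0.04, 0.39]
```

View pics/scene0.png

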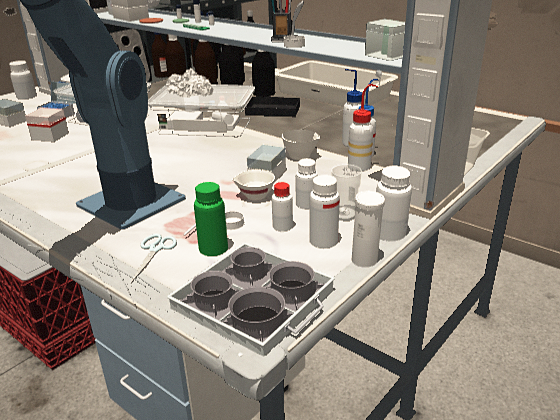

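View pics/side0.png

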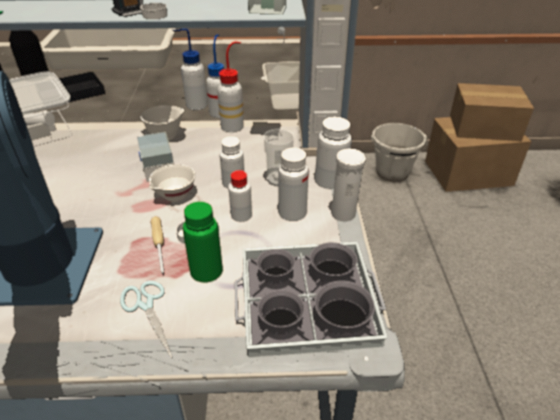

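View pics/wrist0.png

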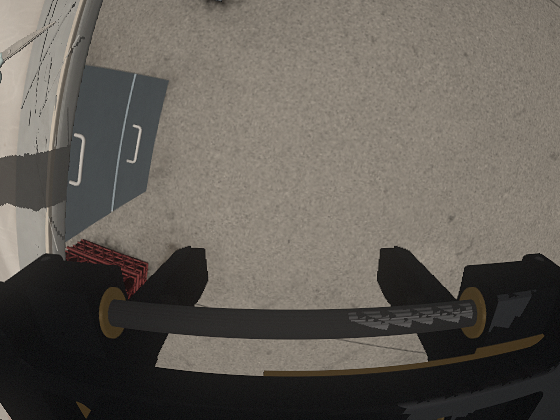

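```bash
cat > h.py <<'E'
import numpy as np,cv2
def cloud(c):
    z=c["range_z"];h,w=z.shape;u,v=np.meshgrid(np.arange(w),np.arange(h))
    M=c["mtx"];P=np.stack([(u-M[0,2])/M[0,0]*z,(v-M[1,2])/M[1,1]*z,z],-1)
    X=(P-c["t"])@c["R"]
    X[z<=0]=np.nan
    return X
def proj(c,X):
    p=np.asarray(X)@c["R"].T+c["t"];p=p@c["mtx"].T;return p[...,:2]/p[...,2:]
E
python3 - <<'E'
import pickle,cv2,numpy as np
from h import *
d=pickle.load(open("d0.pkl","rb"))
# topdown x .2...0.95, y -.5...0.5 at 1.5mm
for n in ["scene","side"]:
    X=cloud(d[n]);f=d[n]["frame"]
    m=np.isfinite(X[...,2])&(X[...,2]>-0.02)&(X[...,2]<0.3)
    P=X[m];col=f[m];o=np.argsort(P[:,2]);P=P[o];col=col[o]
    H=np.zeros((600,800,3),np.uint8)
    r=((0.95-P[:,0])/0.00125).astype(int);c=((0.5-P[:,1])/0.00125).astype(int)
    k=(r>=0)&(r<600)&(c>=0)&(c<800)
    hue=np.clip(P[:,2]/0.2*170,0,170).astype(np.uint8)
    hsv=np.stack([hue,np.full_like(hue,255),np.full_like(hue,255)],-1)[None]
    b=cv2.cvtColor(hsv,cv2.COLOR_HSV2BGR)[0]
    for i in range(2):
        for j in range(2): H[np.clip(r[k]+i,0,599),np.clip(c[k]+j,0,799)]=b[k]
    for g in range(8):
        y=int((0.95-(0.2+.1*g))/0.00125);cv2.putText(H,f"x{.2+.1*g:.1f}",(0,y),0,.4,(255,255,255),1)
        x=int((0.5-(-.4+.1*g))/0.00125);cv2.putText(H,f"y{-.4+.1*g:.1f}",(x,595),0,.4,(255,255,255),1)
    cv2.imwrite(f"pics/top_{n}.png",H)
    cv2.imwrite(f"pics/crop_{n}.png",cv2.resize(f[140:360,160:425] if n=="scene" else f[110:360,130:400],None,fx=2.9 if n=="scene" else 2.3,fy=2.9 if n=="scene" else 2.3,interpolation=2)[:600,:800])
E
```

```text
(no output)
```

View pics/top_scene.png

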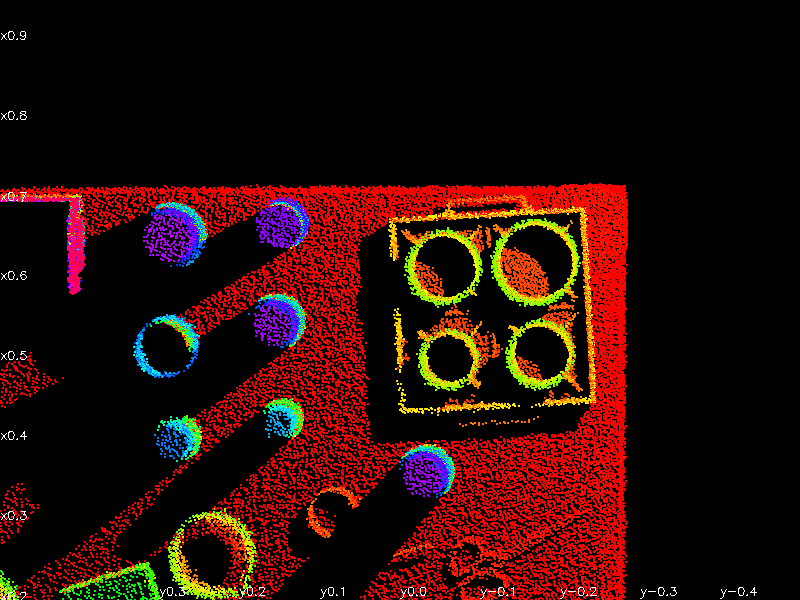

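View pics/top_side.png

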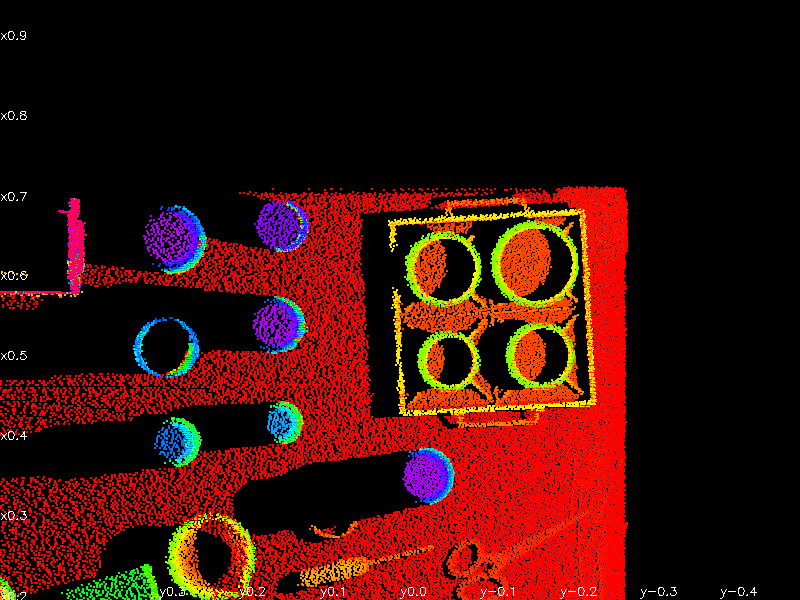

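View pics/crop_scene.png

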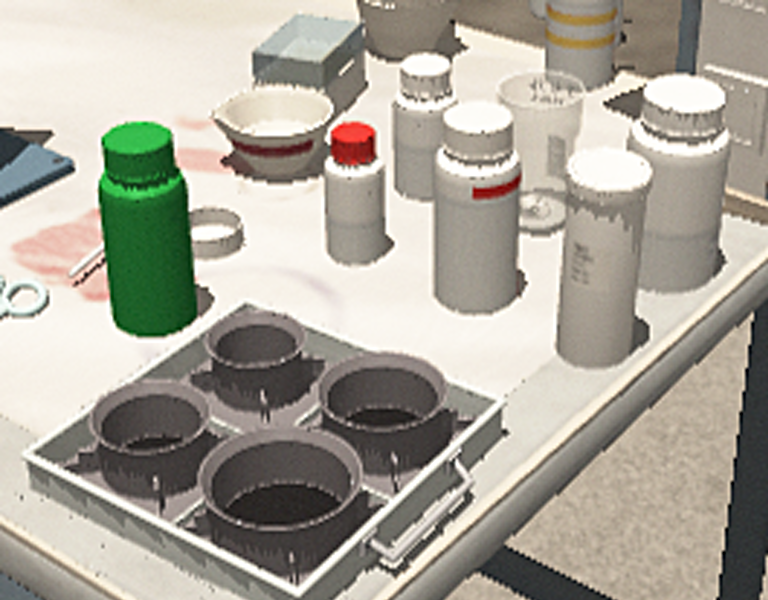

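View pics/crop_side.png

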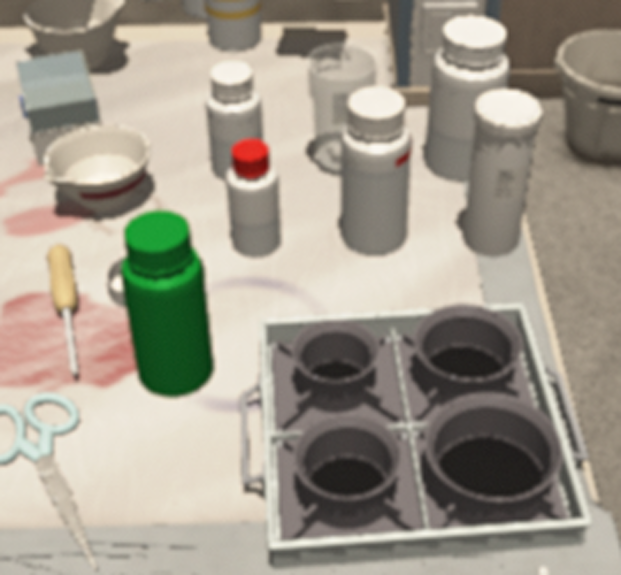

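Run:
```python
import pickle,numpy as np
from h import *
from scipy.optimize import least_squares
d=pickle.load(open("d0.pkl","rb"))
C={n:cloud(d[n]).reshape(-1,3) for n in("scene","side")}
for n in C: C[n]=C[n][np.isfinite(C[n][:,2])]
def fit(P,r):
    return least_squares(lambda p:np.hypot(P[:,0]-p[0],P[:,1]-p[1])-r,P[:,:2].mean(0),loss="soft_l1",f_scale=.002).x
B={"84":(.653,.297,84,66,.169,.022),"70":(.542,.166,70,55,.167,.024),"61":(.395,.29,61,45,.127,.021),"52":(.42,.16,52,37,.120,.020),"pot":(.665,.163,64,64,.165,.02)}
for k,(x,y,D,c,h,ch) in B.items():
  for n in C:
    P=C[n];m=np.hypot(P[:,0]-x,P[:,1]-y)<.055;Q=P[m]
    top=np.percentile(Q[Q[:,2]>h-.03][:,2],[50,98])
    a=Q[(Q[:,2]<h-ch-.025)&(Q[:,2]>.01)]; b=Q[(Q[:,2]<h-.005)&(Q[:,2]>h-ch+.003)]
    t=Q[Q[:,2]>h-.004]
    print(k,n,"body",fit(a,D/2e3).round(4),len(a),"cap",fit(b,c/2e3).round(4),len(b),"topmean",t[:,:2].mean(0).round(4),"z",top.round(4))
H={"92":(.615,-.15,104),"78":(.61,-.035,90),"69":(.5,-.155,81),"60":(.495,-.04,72)}
for k,(x,y,D) in H.items():
  for n in C:
    P=C[n];m=abs(np.hypot(P[:,0]-x,P[:,1]-y)-D/2e3)<.008;Q=P[m&(P[:,2]>.05)&(P[:,2]<.06)]
    s=least_squares(lambda p:np.hypot(Q[:,0]-p[0],Q[:,1]-p[1])-p[2],[x,y,.05],loss="soft_l1",f_scale=.002).x
    print(k,n,s.round(4),len(Q),np.percentile(Q[:,2],95).round(4))
P=C["scene"];m=(P[:,2]>.25)&(P[:,1]>.1)&(P[:,1]<.8)&(P[:,0]>0.15)&(P[:,0]<1)
Q=P[m];
for z in np.arange(.25,.9,.1):
  q=Q[(Q[:,2]>z)&(Q[:,2]<z+.1)]
  if len(q): print(round(z,2),len(q),"min",q.min(0).round(3),"max",q.max(0).round(3))
g=P[(np.hypot(P[:,0]-.35,P[:,1]+.02)<.06)];print("green",g[:,2].max())
c=d["wrist"];print("cam",-c["R"].T@c["t"])
```

```text
84 scene body [0.6526 0.2895] 1082 cap [0.655 0.29 ] 155 topmean [0.656  0.2869] z [0.1647 0.169 ]
84 side body [0.6521 0.2891] 829 cap [0.6543 0.2902] 144 topmean [0.653  0.2858] z [0.1654 0.1692]
70 scene body [0.5455 0.1581] 1170 cap [0.5451 0.1585] 153 topmean [0.5474 0.1557] z [0.1616 0.1669]
70 side body [0.5447 0.1585] 1119 cap [0.5445 0.1588] 144 topmean [0.5444 0.156 ] z [0.1634 0.1671]
61 scene body [0.3992 0.2848] 361 cap [0.3985 0.2849] 78 topmean [0.4001 0.2827] z [0.1185 0.1264]
61 side body [0.3978 0.2851] 341 cap [0.3975 0.2853] 82 topmean [0.3982 0.2823] z [0.1215 0.1273]
52 scene body [0.4232 0.1509] 464 cap [0.4231 0.1506] 72 topmean [0.4251 0.1495] z [0.1108 0.1195]
52 side body [0.4221 0.1514] 494 cap [0.4222 0.1512] 78 topmean [0.4222 0.1485] z [0.1122 0.1205]
pot scene body [0.6668 0.1517] 1119 cap [0.6697 0.1492] 176 topmean [0.6702 0.1473] z [0.16   0.1639]
pot side body [0.668  0.1523] 987 cap [0.6673 0.1495] 174 topmean [0.6656 0.1467] z [0.1601 0.1636]
92 scene [ 0.617  -0.152   0.0528] 124 0.0556
92 side [ 0.6152 -0.1522  0.0528] 142 0.0553
78 scene [ 0.6155 -0.0525  0.0443] 54 0.0548
78 side [ 0.6137 -0.0525  0.0446] 78 0.0552
69 scene [ 0.5064 -0.1716  0.0394] 53 0.0537
69 side [ 0.5053 -0.173   0.0397] 91 0.0551
60 scene [ 0.5007 -0.0583  0.0354] 41 0.0543
60 side [ 0.4992 -0.0585  0.0353] 61 0.0554
0.25 3223 min [0.389 0.395 0.25 ] max [0.705 0.611 0.35 ]
0.35 8250 min [0.15  0.391 0.35 ] max [0.704 0.614 0.45 ]
0.45 3318 min [0.15  0.394 0.45 ] max [0.704 0.612 0.53 ]
green 0.167562671598144
cam [ 0.25658866 -0.60107216  0.38425628]
```

Run:
```python
import pickle,numpy as np
from h import *
from scipy.optimize import least_squares
d=pickle.load(open("d0.pkl","rb"))
C={n:cloud(d[n]).reshape(-1,3) for n in("scene","side")}
for n in C: C[n]=C[n][np.isfinite(C[n][:,2])]
H={"92":(.616,-.152,104),"78":(.6145,-.0525,90),"69":(.5056,-.1725,81),"60":(.4998,-.0584,72)}
for k,(x,y,D) in H.items():
  for n in C:
    P=C[n]
    s=np.array([x,y,D/2e3])
    for i in range(8):
      Q=P[(abs(np.hypot(P[:,0]-s[0],P[:,1]-s[1])-s[2])<(.015 if i<3 else .007))&(P[:,2]>.051)&(P[:,2]<.058)]
      s=least_squares(lambda p:np.hypot(Q[:,0]-p[0],Q[:,1]-p[1])-p[2],s,loss="soft_l1",f_scale=.001).x
    print(k,n,s.round(4),len(Q),np.percentile(Q[:,2],95).round(4))
B={"84":(.653,.29,84),"pot":(.667,.152,64)}
for k,(x,y,D) in B.items():
  for n in C:
    P=C[n];s=np.array([x,y])
    for i in range(4):
      Q=P[(np.hypot(P[:,0]-s[0],P[:,1]-s[1])<D/2e3+.006)&(P[:,2]>.01)&(P[:,2]<.13)]
      s=least_squares(lambda p:np.hypot(Q[:,0]-p[0],Q[:,1]-p[1])-D/2e3,s,loss="soft_l1",f_scale=.001).x
    print(k,n,s.round(4),len(Q))
P=np.vstack(list(C.values()))
Q=P[(P[:,1]>.3)&(P[:,1]<.62)&(P[:,2]>.2)&(P[:,0]<.75)]
for x in np.arange(.15,.75,.1):
  for z in np.arange(.2,.6,.05):
    q=Q[(abs(Q[:,0]-x)<.05)&(Q[:,2]>z)&(Q[:,2]<z+.05)]
    if len(q)>5: print(round(x,2),round(z,2),len(q),q[:,1].min().round(3))
```

```text
92 scene [ 0.6231 -0.1694  0.0521] 277 0.0553
92 side [ 0.6203 -0.1688  0.0523] 339 0.0554
78 scene [ 0.6166 -0.055   0.0452] 199 0.0554
78 side [ 0.614  -0.0546  0.0451] 229 0.0549
69 scene [ 0.5085 -0.176   0.0409] 180 0.0556
69 side [ 0.5058 -0.1752  0.0406] 280 0.0553
60 scene [ 0.5017 -0.0611  0.0365] 130 0.0547
60 side [ 0.4994 -0.0606  0.0363] 187 0.0554
84 scene [0.6526 0.2896] 1218
84 side [0.6521 0.2894] 952
pot scene [0.6669 0.1518] 1228
pot side [0.6681 0.1523] 1086
0.15 0.35 1733 0.401
0.15 0.4 496 0.452
0.15 0.45 170 0.459
0.25 0.35 2200 0.402
0.25 0.4 19 0.484
0.25 0.45 50 0.491
0.35 0.2 91 0.572
0.35 0.25 22 0.576
0.35 0.35 2007 0.401
0.45 0.25 32 0.581
0.45 0.35 1761 0.402
0.45 0.4 398 0.45
0.45 0.45 110 0.455
0.55 0.2 325 0.4
0.55 0.25 348 0.401
0.55 0.3 375 0.396
0.55 0.35 1909 0.397
0.55 0.4 714 0.401
0.55 0.45 250 0.401
0.55 0.5 72 0.402
0.65 0.2 1502 0.395
0.65 0.25 1684 0.395
0.65 0.3 1703 0.395
0.65 0.35 1954 0.394
0.65 0.4 1413 0.391
0.65 0.45 1200 0.394
0.65 0.5 635 0.401
```

```bash
cat > go.py <<'E'
import sys,numpy as np
from rig import ctrl
from scipy.spatial.transform import Rotation as R
def go(x,y,z,phi):
    s=ctrl.sense();q=s["tool_rot"];R0=R.from_quat([q[1],q[2],q[3],q[0]])
    p=np.radians(phi);X=np.array([np.cos(p),np.sin(p),0]);Z=np.array([0,0,-1.]);
    R1=R.from_matrix(np.stack([X,np.cross(Z,X),Z],1))
    d=R0.inv().apply(np.array([x,y,z])-s["eef_pos"]);rv=(R0.inv()*R1).as_rotvec()
    print("->",(x,y,z,phi),"shift",(d/.3).round(4),"turn",(rv/1.5).round(3),"rows~%.1f"%max(np.linalg.norm(d)/.0417,np.linalg.norm(rv)/np.radians(7.16)))
if __name__=="__main__":
    s=ctrl.sense();q=s["tool_rot"];X=R.from_quat([q[1],q[2],q[3],q[0]]).as_matrix()
    print("t",round(s["time_s"],2),"tcp",np.round(s["eef_pos"],4),"phi",np.degrees(np.arctan2(X[1,0],X[0,0])).round(1),"tilt",np.degrees(np.arccos(-X[2,2])).round(2),"F",np.round(s["force"],1),"w",round(s["grip_width"],4),"q",np.round(s["q"],2))
    for a in sys.argv[1:]: go(*map(float,a.split(",")))
E
python3 go.py .45,-.5,.3,-20 .38,-.45,.3,0
```

```text
t 0.15 tcp [ 0.185  -0.6226  0.2147] phi -73.5 tilt 0.07 F [-0.2  1.5 -0.5] w 0.0885 q [ 1.22  0.54 -0.    1.54  0.    1.07 -0.07]
-> (0.45, -0.5, 0.3, -20.0) shift [-0.1405 -0.9632 -0.2841] turn [-0.     0.001 -0.622] rows~7.5
-> (0.38, -0.45, 0.3, 0.0) shift [-0.3668 -0.787  -0.2838] turn [-0.001  0.001 -0.855] rows~10.3
```

{"method": "move_arm", "body": {
  "moves": [
    [[-0.14,-0.96,-0.28,0,0,-0.62],[-0.14,-0.96,-0.28,0,0,-0.62],[-0.14,-0.96,-0.28,0,0,-0.62],[-0.14,-0.96,-0.28,0,0,-0.62],[-0.14,-0.96,-0.28,0,0,-0.62],[-0.14,-0.96,-0.28,0,0,-0.62],[-0.14,-0.96,-0.28,0,0,-0.62],[-0.14,-0.96,-0.28,0,0,-0.62]]
  ],
  "claw": 1,
  "newtons": 20
}}

```text
time_s: 0.82
eef_pos: [0.457, -0.4951, 0.3006]
tool_rot: [-0.002, 0.986, -0.168, 0.002]
force: [1.4, 0.8, -0.3]
grip_width: 0.0882
```

```bash
python3 go.py .55,-.23,.3,40
```

```text
t 0.82 tcp [ 0.457  -0.4951  0.3006] phi -19.3 tilt 0.35 F [ 1.4  0.8 -0.3] w 0.0882 q [ 0.93  0.53 -0.27  1.36  0.13  1.27  0.33]
-> (0.55, -0.23, 0.3, 40.0) shift [ 7.000e-04 -9.364e-01  6.200e-03] turn [-0.001 -0.004 -0.69 ] rows~8.3
```

{"method": "move_arm", "body": {
  "moves": [
    [[0,-0.94,0,0,0,-0.69],[0,-0.94,0,0,0,-0.69],[0,-0.94,0,0,0,-0.69],[0,-0.94,0,0,0,-0.69],[0,-0.94,0,0,0,-0.69],[0,-0.94,0,0,0,-0.69],[0,-0.94,0,0,0,-0.69],[0,-0.94,0,0,0,-0.69],[0,-0.94,0,0,0,-0.69]]
  ]
}}

```text
time_s: 1.57
eef_pos: [0.5511, -0.2253, 0.3019]
tool_rot: [-0.001, 0.938, 0.348, 0.003]
force: [-0.6, -0.8, -0.1]
grip_width: 0.088
```

```bash
python3 go.py .5,.03,.27,90
```

```text
t 1.57 tcp [ 0.5511 -0.2253  0.3019] phi 40.7 tilt 0.4 F [-0.6 -0.8 -0.1] w 0.088 q [ 0.73  0.42 -0.57  1.57  0.23  1.22  0.83]
-> (0.5, 0.03, 0.27, 90.0) shift [ 0.425  -0.7562  0.1089] turn [ 0.002 -0.004 -0.574] rows~6.9
```

{"method": "move_arm", "body": {
  "moves": [
    [[0.425,-0.756,0.11,0,0,-0.574],[0.425,-0.756,0.11,0,0,-0.574],[0.425,-0.756,0.11,0,0,-0.574],[0.425,-0.756,0.11,0,0,-0.574],[0.425,-0.756,0.11,0,0,-0.574],[0.425,-0.756,0.11,0,0,-0.574],[0.425,-0.756,0.11,0,0,-0.574],[0.425,-0.756,0.11,0,0,-0.574]]
  ]
}}

```text
time_s: 2.23
eef_pos: [0.4985, 0.0348, 0.2695]
tool_rot: [-0.0, 0.702, 0.712, 0.004]
force: [0.6, 0.5, -0.3]
grip_width: 0.0878
```

```bash
python3 go.py .4225,.1512,.2,90
```

```text
t 2.23 tcp [0.4985 0.0348 0.2695] phi 90.8 tilt 0.42 F [ 0.6  0.5 -0.3] w 0.0878 q [ 0.55  0.33 -0.86  1.83  0.27  1.1   1.18]
-> (0.4225, 0.1512, 0.2, 90.0) shift [ 0.3903 -0.249   0.2326] turn [ 0.003 -0.004  0.009] rows~3.7
```

{"method": "move_arm", "body": {
  "moves": [
    [[0.39,-0.249,0.233,0.003,-0.004,0.009],[0.39,-0.249,0.233,0.003,-0.004,0.009],[0.39,-0.249,0.233,0.003,-0.004,0.009],[0.39,-0.249,0.233,0.003,-0.004,0.009],[0.39,-0.249,0.233,0.003,-0.004,0.009],[0.39,-0.249,0.233,0.003,-0.004,0.009]]
  ],
  "claw": 0.75
}}

```text
time_s: 2.73
eef_pos: [0.4218, 0.1511, 0.1994]
tool_rot: [0.0, 0.707, 0.707, -0.001]
force: [0.4, -0.4, -0.1]
grip_width: 0.0664
```

```bash
python3 go.py .4225,.1512,.116,90
python3 - <<'E'
from rig import ctrl
import cv2
for n in ["scene","side","wrist"]: cv2.imwrite(f"pics/{n}1.png",ctrl.camera(n)["frame"])
E
```

```text
t 2.73 tcp [0.4218 0.1511 0.1994] phi 90.0 tilt 0.09 F [ 0.4 -0.4 -0.1] w 0.0664 q [ 0.31  0.34 -0.89  2.03  0.33  0.93  0.82]
-> (0.4225, 0.1512, 0.116, 90.0) shift [0.0007 0.0024 0.2779] turn [-0.001  0.001  0.001] rows~2.0
```

View pics/scene1.png

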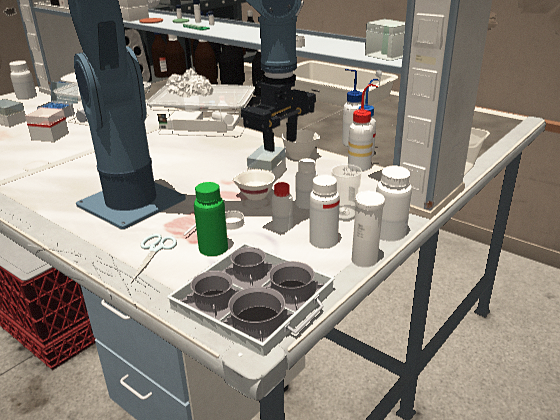

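View pics/wrist1.png

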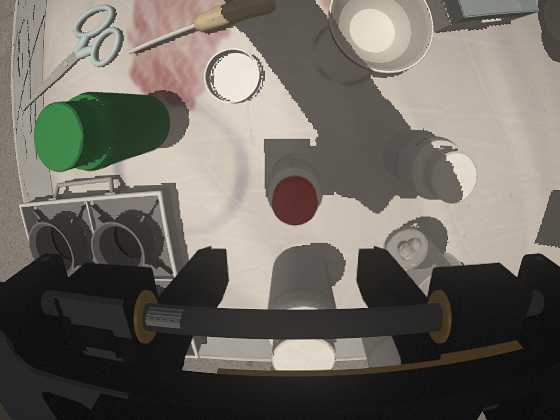

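Run:
```python
from rig import ctrl
from h import *
s=ctrl.sense();p=s["eef_pos"];print(p)
for n in("scene","side"):
    c=ctrl.camera(n);print(n,proj(c,[p,p+[0,0,-.014],[.4225,.1512,.12]]).round(0).tolist())
c=ctrl.camera("wrist");M=c["mtx"]
for X in (p,[.4225,.1512,.12],[.4225,.1512,.10]):
    v=c["R"]@np.array(X)+c["t"];th=np.arctan2(np.hypot(v[0],v[1]),v[2]);a=np.arctan2(v[1],v[0]);print((M[0,0]*th*np.cos(a)+M[0,2]).round(),(M[0,0]*th*np.sin(a)+M[1,2]).round())
```

```text
[0.42397773 0.14958909 0.20024963]
scene [[281.0, 154.0], [281.0, 159.0], [281.0, 184.0]]
side [[237.0, 143.0], [238.0, 149.0], [239.0, 174.0]]
291.0 247.0
293.0 204.0
293.0 198.0
```

View pics/side1.png

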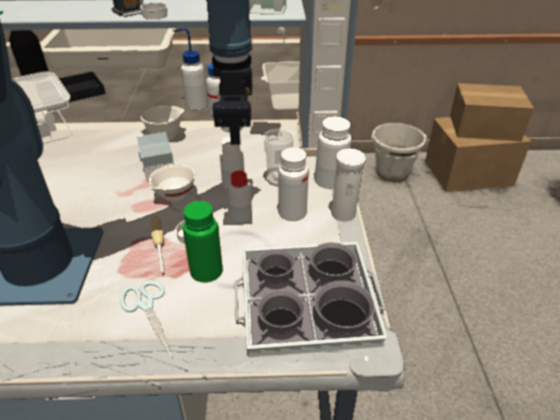

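{"method": "move_arm", "body": {
  "moves": [
    [[0,0.003,0.1,0,0,0],[0,0.003,0.19,0,0,0],[0,0.003,0.25,0,0,0],[0,0.003,0.278,0,0,0],[0,0.003,0.278,0,0,0],[0,0.003,0.278,0,0,0]]
  ]
}}

```text
time_s: 3.53
eef_pos: [0.425, 0.1499, 0.1173]
tool_rot: [0.001, 0.708, 0.706, 0.0]
force: [0.7, -0.9, -0.0]
grip_width: 0.0661
```

```bash
python3 go.py .4225,.1512,.116,90;  python3 - <<'E'
from rig import ctrl
import cv2
for n in ["scene","wrist"]: cv2.imwrite(f"pics/{n}2.png",ctrl.camera(n)["frame"])
E
```

```text
t 3.53 tcp [0.425  0.1499 0.1173] phi 89.8 tilt 0.08 F [ 0.7 -0.9 -0. ] w 0.0661 q [ 0.21  0.47 -0.79  2.09  0.49  0.76  0.68]
-> (0.4225, 0.1512, 0.116, 90.0) shift [ 0.0043 -0.0084  0.0042] turn [ 0.001  0.    -0.002] rows~0.1
```

View pics/wrist2.png

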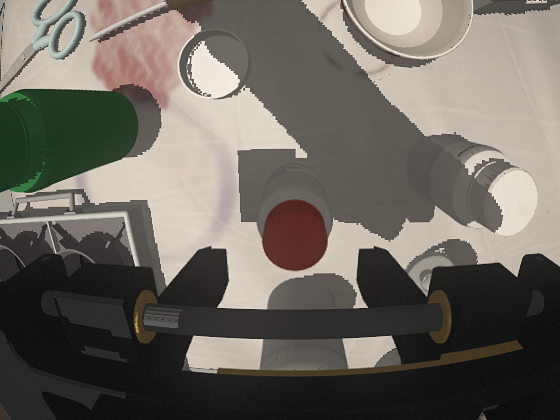

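```bash
cat >> h.py <<'E'
def wray(c,u,v,z):
    M=c["mtx"];dx=u-M[0,2];dy=v-M[1,2];r=np.hypot(dx,dy);th=r/M[0,0]
    d=np.array([np.sin(th)*dx/r,np.sin(th)*dy/r,np.cos(th)])@c["R"];o=-c["R"].T@c["t"]
    return o+d*(z-o[2])/d[2]
E
python3 - <<'E'
from rig import ctrl
from h import *
c=ctrl.camera("wrist");print(ctrl.sense()["eef_pos"],wray(c,295,236,.12))
E
python3 go.py .4225,.1512,.116,90
```

```text
[0.42558226 0.15017662 0.1179563 ] [0.41830524 0.15225717 0.12      ]
t 3.68 tcp [0.4256 0.1502 0.118 ] phi 89.8 tilt 0.2 F [0.1 0.5 0.2] w 0.0658 q [ 0.21  0.47 -0.79  2.09  0.49  0.76  0.68]
-> (0.4225, 0.1512, 0.116, 90.0) shift [ 0.0034 -0.0103  0.0065] turn [ 0.002  0.    -0.002] rows~0.1
```

{"method": "move_arm", "body": {
  "moves": [
    [[0.004,-0.016,0.004,0,0,0],[0.004,-0.016,0.004,0,0,0],[0.004,-0.016,0.004,0,0,0]]
  ]
}}

```text
time_s: 3.93
eef_pos: [0.4208, 0.1515, 0.1172]
tool_rot: [0.002, 0.708, 0.706, 0.001]
force: [-0.5, -0.2, -0.0]
grip_width: 0.0661
```

{"method": "move_arm", "body": {
  "moves": [
    [[0,0,0,0,0,0],[0,0,0,0,0,0],[0,0,0,0,0,0],[0,0,0,0,0,0],[0,0,0,0,0,0],[0,0,0,0,0,0],[0,0,0,0,0,0]]
  ],
  "claw": 0,
  "newtons": 20
}}

```text
time_s: 4.52
eef_pos: [0.4208, 0.1515, 0.1171]
tool_rot: [0.002, 0.708, 0.706, 0.001]
force: [-0.0, 0.2, 0.3]
grip_width: 0.0212
```

```bash
python3 go.py .4225,.1512,.2,90
```

```text
t 4.52 tcp [0.4208 0.1515 0.1171] phi 89.8 tilt 0.24 F [-0.   0.2  0.3] w 0.0212 q [ 0.21  0.47 -0.79  2.1   0.49  0.75  0.67]
-> (0.4225, 0.1512, 0.2, 90.0) shift [-0.001   0.0069 -0.2762] turn [ 0.003  0.    -0.002] rows~2.0
```

Run:
```python
from rig import ctrl
import cv2
for n in ["scene","wrist","side"]: cv2.imwrite(f"pics/{n}3.png",ctrl.camera(n)["frame"])
s=cv2.imread("pics/scene3.png");cv2.imwrite("pics/sc3.png",cv2.resize(s[90:250,200:400],None,fx=4,fy=3.7))
print(ctrl.sense()["grip_width"])
```

```text
0.00930170299821561
```

View pics/wrist3.png

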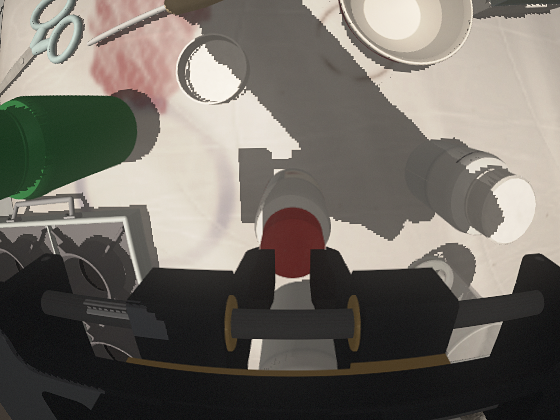

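View pics/sc3.png

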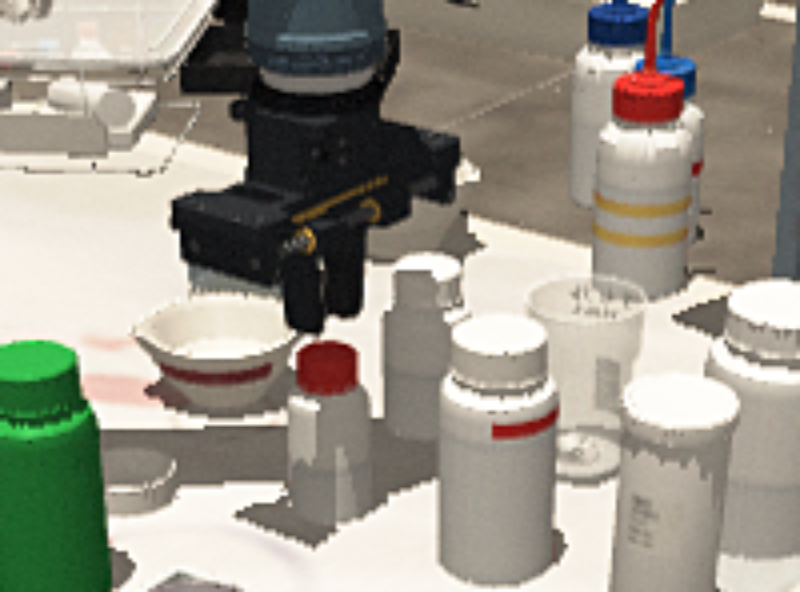

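Run:
```python
from rig import ctrl
from h import *
print(ctrl.sense()["eef_pos"])
for n in("scene","side"):
    c=ctrl.camera(n);X=cloud(c);P=X.reshape(-1,3);f=c["frame"].reshape(-1,3)
    m=(np.hypot(P[:,0]-.42,P[:,1]-.15)<.09)&(P[:,2]>.09)&(f.max(1)<60)
    Q=P[m];o=np.argsort(Q[:,2])
    print(n,len(Q),Q[o[:12]].round(3).tolist())
    print("proj tip",proj(c,ctrl.sense()["eef_pos"]+np.array([0,0,-.014])))
    r=(f[:,2]>90)&(f[:,1]<50)&(np.hypot(P[:,0]-.42,P[:,1]-.15)<.04)&(P[:,2]>.09);print("cap",P[r].mean(0).round(4),P[r][:,2].max().round(4))
```

```text
[0.42077998 0.15150007 0.11716175]
scene 3710 [[0.431, 0.138, 0.141], [0.43, 0.158, 0.141], [0.43, 0.164, 0.141], [0.421, 0.134, 0.142], [0.431, 0.141, 0.142], [0.425, 0.156, 0.143], [0.431, 0.16, 0.143], [0.431, 0.153, 0.143], [0.427, 0.157, 0.143], [0.429, 0.144, 0.143], [0.43, 0.158, 0.143], [0.426, 0.132, 0.144]]
proj tip [280.8705916  189.78747465]
cap [0.4297 0.143  0.1113] 0.1201
side 5683 [[0.423, 0.137, 0.143], [0.425, 0.136, 0.144], [0.427, 0.136, 0.144], [0.429, 0.135, 0.144], [0.416, 0.134, 0.145], [0.419, 0.133, 0.145], [0.414, 0.133, 0.146], [0.421, 0.133, 0.146], [0.418, 0.136, 0.146], [0.416, 0.136, 0.146], [0.427, 0.135, 0.147], [0.425, 0.135, 0.147]]
proj tip [238.43411731 180.03318356]
cap [0.4214 0.1424 0.1137] 0.1212
```

Run:
```python
from rig import ctrl
from h import *
s=ctrl.sense();print(s["eef_pos"],s["q"])
c=ctrl.camera("wrist");M=c["mtx"];z=c["range_z"]
o=-c["R"].T@c["t"];print("cam",o, "axis",c["R"][2])
for (u,v,n) in [(295,235,"cap"),(230,170,"bench"),(280,180,"bench"),(100,60,"bench"),(40,140,"green"),(262,270,"Lfinger"),(330,270,"R")]:
    dx=u-M[0,2];dy=v-M[1,2];r=np.hypot(dx,dy);th=r/M[0,0];zz=z[v,u]
    P=np.array([np.tan(th)*dx/r,np.tan(th)*dy/r,1])*zz
    print(n,zz,((P-c["t"])@c["R"]).round(4))
```

```text
[0.42076144 0.15149844 0.11717234] [ 0.20522272  0.46584823 -0.78905759  2.10410502  0.48747409  0.75478713
  0.6729371 ]
cam [0.34499866 0.15212705 0.28647276] axis [ 2.95168144e-01 -8.56797662e-04 -9.55444940e-01]
cap 0.17920478 [0.4126 0.1535 0.1198]
bench 0.2873904 [0.3978 0.0962 0.0021]
bench 0.24364594 [0.3974 0.1429 0.0477]
bench 0.25557977 [ 2.832e-01 -3.450e-02  1.000e-04]
green 0.1501145 [0.3507 0.0021 0.1313]
Lfinger 0.1345362 [0.4099 0.1393 0.1657]
R 0.13437879 [0.41   0.1679 0.1659]
```

{"method": "move_arm", "body": {
  "moves": [
    [[0,0,0,0,0,0],[0,0,0,0,0,0],[0,0,0,0,0,0],[0,0,0,0,0,0],[0,0,0,0,0,0],[0,0,0,0,0,0]]
  ],
  "claw": 0.75
}}

```text
time_s: 5.32
eef_pos: [0.4208, 0.1515, 0.1172]
tool_rot: [0.002, 0.708, 0.706, 0.001]
force: [-1.5, -0.4, 0.4]
grip_width: 0.0379
```

```bash
cat > tip.py <<'E'
from rig import ctrl
from h import *
import sys
s=ctrl.sense();p=s["eef_pos"];print("eef",p.round(4),"w",round(s["grip_width"],4))
for n in("scene","side"):
    c=ctrl.camera(n);P=cloud(c).reshape(-1,3);f=c["frame"].reshape(-1,3)
    m=(np.hypot(P[:,0]-p[0],P[:,1]-p[1])<.08)&(P[:,2]>p[2]-.03)&(P[:,2]<p[2]+.3)&(f.max(1)<60)
    Q=P[m];Q=Q[np.argsort(Q[:,2])]
    z0=Q[5,2];L=Q[Q[:,2]<z0+.03]
    print(n,"tip z",z0.round(4),"mean",L.mean(0).round(4),"min",np.percentile(L,2,0).round(3),"max",np.percentile(L,98,0).round(3))
E
python3 tip.py; python3 go.py .421,.1513,.0785,90
```

```text
eef [0.4208 0.1515 0.1172] w 0.0379
scene tip z 0.1426 mean [0.4257 0.147  0.1574] min [0.412 0.113 0.143] max [0.434 0.183 0.172]
side tip z 0.1447 mean [0.4205 0.1152 0.1577] min [0.411 0.112 0.144] max [0.43  0.119 0.172]
t 5.42 tcp [0.4208 0.1515 0.1172] phi 89.8 tilt 0.24 F [ 0.3 -0.6 -0.5] w 0.0464 q [ 0.21  0.47 -0.79  2.1   0.49  0.75  0.67]
-> (0.421, 0.1513, 0.0785, 90.0) shift [-7.000e-04  1.000e-04  1.289e-01] turn [ 0.003  0.    -0.002] rows~0.9
```

{"method": "move_arm", "body": {
  "moves": [
    [[0,0,0,0,0,0],[0,0,0,0,0,0],[0,0,0,0,0,0],[0,0,0.04,0,0,0],[0,0,0.08,0,0,0],[0,0,0.115,0,0,0],[0,0,0.13,0,0,0],[0,0,0.13,0,0,0]]
  ]
}}

```text
time_s: 6.08
eef_pos: [0.4202, 0.1513, 0.0773]
tool_rot: [0.001, 0.708, 0.706, 0.001]
force: [0.6, 0.1, -0.8]
grip_width: 0.0662
```

```bash
python3 tip.py
python3 - <<'E'
from rig import ctrl
import cv2
from h import *
for n in ["wrist","scene"]:
    c=ctrl.camera(n);cv2.imwrite(f"pics/{n}4.png",c["frame"])
cv2.imwrite("pics/sc4.png",cv2.resize(cv2.imread("pics/scene4.png")[90:250,200:400],None,fx=4,fy=3.7))
E
```

```text
eef [0.4202 0.1513 0.0773] w 0.0662
scene tip z 0.1033 mean [0.4254 0.1459 0.1182] min [0.412 0.1   0.103] max [0.434 0.195 0.132]
side tip z 0.1081 mean [0.4204 0.103  0.1231] min [0.411 0.1   0.107] max [0.43  0.106 0.137]
```

View pics/wrist4.png

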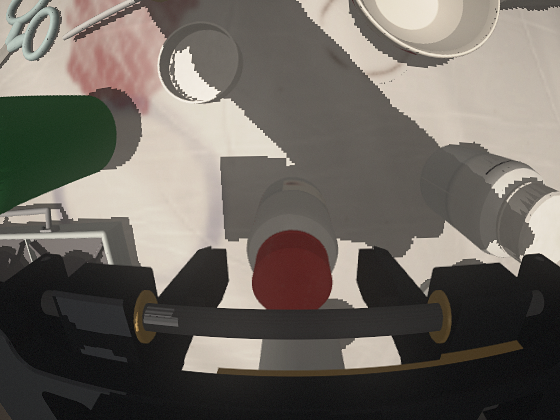

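View pics/sc4.png

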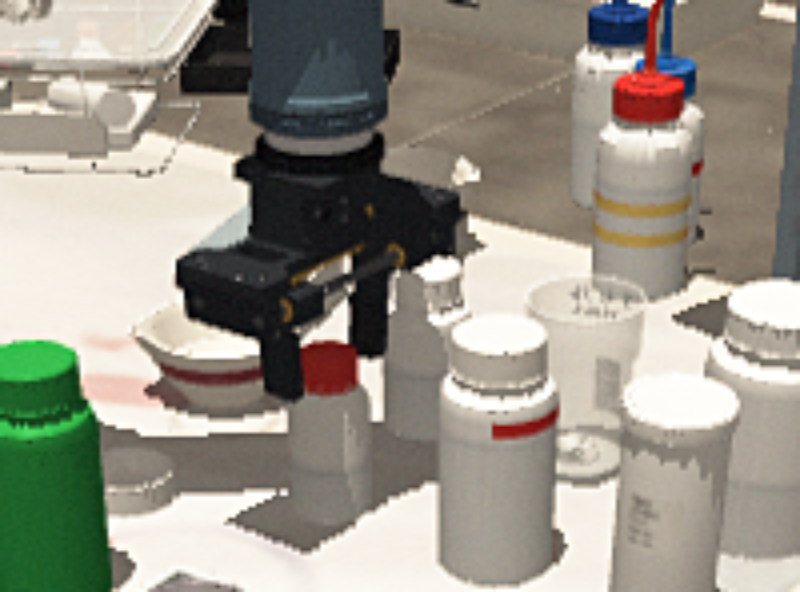

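{"method": "move_arm", "body": {
  "moves": [
    [[0,0,0,0,0,0],[0,0,0,0,0,0],[0,0,0,0,0,0],[0,0,0,0,0,0],[0,0,0,0,0,0],[0,0,0,0,0,0],[0,0,0,0,0,0],[0,0,0,0,0,0]]
  ],
  "claw": 0,
  "newtons": 20
}}

```text
time_s: 6.95
eef_pos: [0.4214, 0.1517, 0.0787]
tool_rot: [0.002, 0.708, 0.706, 0.002]
force: [0.7, 0.0, 3.4]
grip_width: 0.037
```

```bash
python3 go.py .4225,.1512,.2,90
```

```text
t 6.95 tcp [0.4214 0.1517 0.0787] phi 89.8 tilt 0.29 F [0.7 0.  3.4] w 0.037 q [ 0.15  0.53 -0.73  2.13  0.57  0.68  0.6 ]
-> (0.4225, 0.1512, 0.2, 90.0) shift [-0.0016  0.0057 -0.4043] turn [ 0.003 -0.    -0.002] rows~2.9
```

{"method": "move_arm", "body": {
  "moves": [
    [[0,0,-0.04,0,0,0],[0,0,-0.12,0,0,0],[0,0,-0.2,0,0,0],[0,0,-0.27,0,0,0],[0,0,-0.3,0,0,0],[0,0,-0.3,0,0,0]]
  ]
}}

```text
time_s: 7.45
eef_pos: [0.4221, 0.152, 0.1701]
tool_rot: [0.003, 0.708, 0.706, 0.003]
force: [-0.0, -0.0, -1.1]
grip_width: 0.0367
```

```bash
python3 go.py .5005,-.061,.168,90;python3 - <<'E'
from rig import ctrl
import cv2
cv2.imwrite("pics/sc5.png",cv2.resize(ctrl.camera("scene")["frame"][90:250,200:400],None,fx=4,fy=3.7))
E
```

```text
t 7.45 tcp [0.4221 0.152  0.1701] phi 89.8 tilt 0.48 F [-0.  -0.  -1.1] w 0.0367 q [ 0.28  0.38 -0.86  2.06  0.39  0.86  0.76]
-> (0.5005, -0.061, 0.168, 90.0) shift [-0.7091  0.2638  0.0086] turn [ 0.006 -0.    -0.002] rows~5.4
```

View pics/sc5.png

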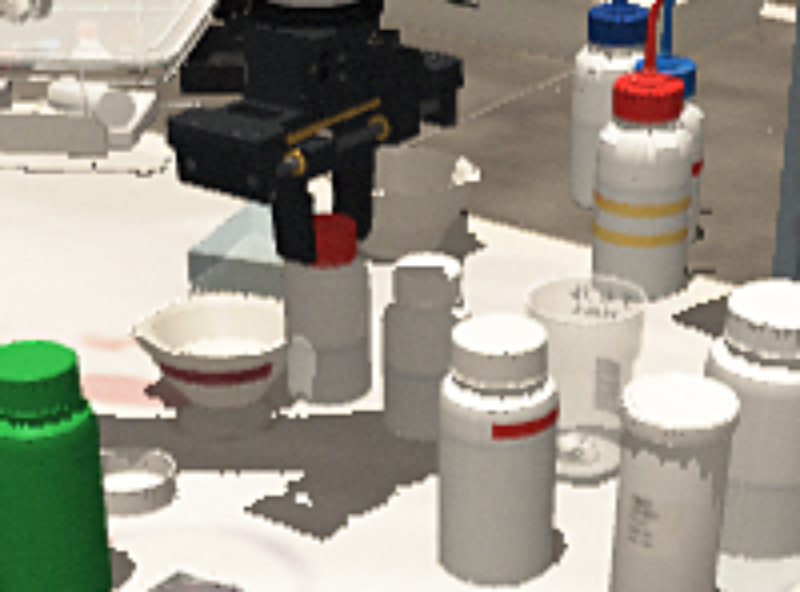

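{"method": "move_arm", "body": {
  "moves": [
    [[-0.08,0.03,0,0,0,0],[-0.2,0.07,0,0,0,0],[-0.33,0.12,0,0,0,0],[-0.46,0.17,0,0,0,0],[-0.58,0.22,0,0,0,0],[-0.67,0.25,0,0.003,0,0],[-0.709,0.262,0,0.006,0,0],[-0.709,0.262,0,0.006,0,0],[-0.709,0.262,0,0.006,0,0]]
  ]
}}

```text
time_s: 8.25
eef_pos: [0.4982, -0.0605, 0.1681]
tool_rot: [-0.002, 0.708, 0.706, -0.001]
force: [-0.2, 1.2, -1.5]
grip_width: 0.0367
```

```bash
cat > chk.py <<'E'
# fit bottle body below cap: args x y bodyDiam zlow zhigh
import sys,cv2
from rig import ctrl
from h import *
from scipy.optimize import least_squares
x,y,D,z0,z1=map(float,sys.argv[1:6])
for n in("scene","side"):
    c=ctrl.camera(n);P=cloud(c).reshape(-1,3);f=c["frame"].reshape(-1,3);s=np.array([x,y])
    for i in range(4):
        Q=P[(np.hypot(P[:,0]-s[0],P[:,1]-s[1])<D/2e3+(.02 if i<2 else .007))&(P[:,2]>z0)&(P[:,2]<z1)&(f.max(1)>75)]
        if len(Q)<20: print(n,"few");break
        zm=(z0+z1)/2
        r=least_squares(lambda p:np.hypot(Q[:,0]-p[0]-p[2]*(Q[:,2]-zm),Q[:,1]-p[1]-p[3]*(Q[:,2]-zm))-D/2e3,[*s,0,0],loss="soft_l1",f_scale=.001).x;s=r[:2]
    else: print(n,r.round(4),len(Q),"zmin",Q[:,2].min().round(4))
if len(sys.argv)>6:
    for n in("scene","side"): 
        im=ctrl.camera(n)["frame"];im=im[150:360,150:400] if n=="scene" else im[160:350,190:400]
        cv2.imwrite(f"pics/{n}_{sys.argv[6]}.png",cv2.resize(im,None,fx=2.8,fy=2.8,interpolation=2))
E
python3 chk.py .5,-.061 52 .06 .17 a;python3 go.py .5005,-.061,.168,90
```

```text
t 8.25 tcp [ 0.4982 -0.0605  0.1681] phi 89.8 tilt 0.27 F [-0.2  1.2 -1.5] w 0.0367 q [ 0.65  0.46 -0.78  1.93  0.41  0.91  1.24]
-> (0.5005, -0.061, 0.168, 90.0) shift [-0.0016  0.0076  0.0003] turn [-0.003 -0.001 -0.002] rows~0.1Traceback (most recent call last):
  File "chk.py", line 6, in <module>
    x,y,D,z0,z1=map(float,sys.argv[1:6])
    ^^^^^^^^^^^
ValueError: could not convert string to float: '.5,-.061'
```

```bash
sed -i 's/.*print(n,"few").*/        if len(Q)<20: print(n,"few");break/' chk.py; python3 chk.py .5 -.061 52 .075 .17 a;python3 go.py .5005,-.061,.168,90
```

```text
scene [ 0.4996 -0.0608  0.0118  0.0023] 829 zmin 0.0884
side [ 0.4985 -0.0595  0.0075 -0.0036] 862 zmin 0.0887
t 8.45 tcp [ 0.4986 -0.0594  0.1692] phi 90.0 tilt 0.17 F [-0.2  0.5 -1. ] w 0.0367 q [ 0.65  0.46 -0.78  1.93  0.41  0.91  1.24]
-> (0.5005, -0.061, 0.168, 90.0) shift [-0.0053  0.0063  0.0039] turn [-0.002 -0.    -0.   ] rows~0.1
```

View pics/side_a.png

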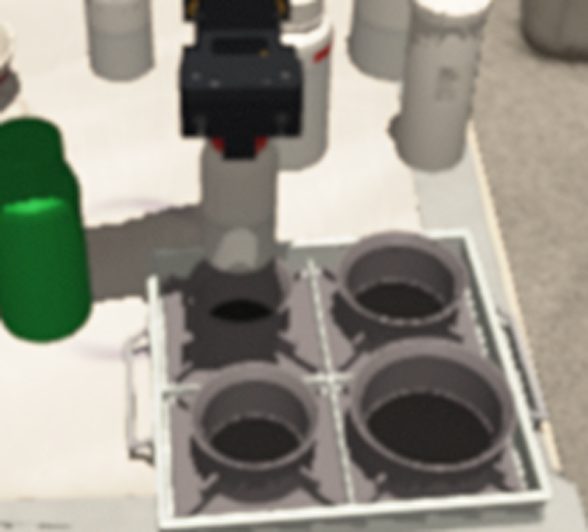

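{"method": "move_arm", "body": {
  "moves": [
    [[-0.003,0.006,0.02,0,0,0],[-0.003,0.006,0.05,0,0,0],[-0.003,0.006,0.08,0,0,0],[-0.003,0.006,0.11,0,0,0],[-0.003,0.006,0.14,0,0,0],[-0.003,0.006,0.17,0,0,0],[-0.003,0.006,0.2,0,0,0],[-0.003,0.006,0.225,0,0,0],[-0.003,0.006,0.24,0,0,0],[-0.003,0.006,0.248,0,0,0]]
  ]
}}

```text
time_s: 9.28
eef_pos: [0.4999, -0.0602, 0.0939]
tool_rot: [-0.002, 0.707, 0.707, -0.001]
force: [-0.1, -1.2, -0.9]
grip_width: 0.0368
```

```bash
python3 go.py .5,-.061,.0895,90; python3 chk.py .5 -.061 52 .06 .1 b
```

```text
t 9.28 tcp [ 0.4999 -0.0602  0.0939] phi 90.0 tilt 0.23 F [-0.1 -1.2 -0.9] w 0.0368 q [ 0.58  0.58 -0.7   1.98  0.52  0.78  1.15]
-> (0.5, -0.061, 0.0895, 90.0) shift [-0.0026  0.0005  0.0148] turn [-0.003 -0.    -0.   ] rows~0.1
scene [ 0.5017 -0.0609 -0.0055  0.0166] 403 zmin 0.06
side [ 0.5003 -0.0603  0.0171  0.0113] 410 zmin 0.06
```

View pics/scene_b.png

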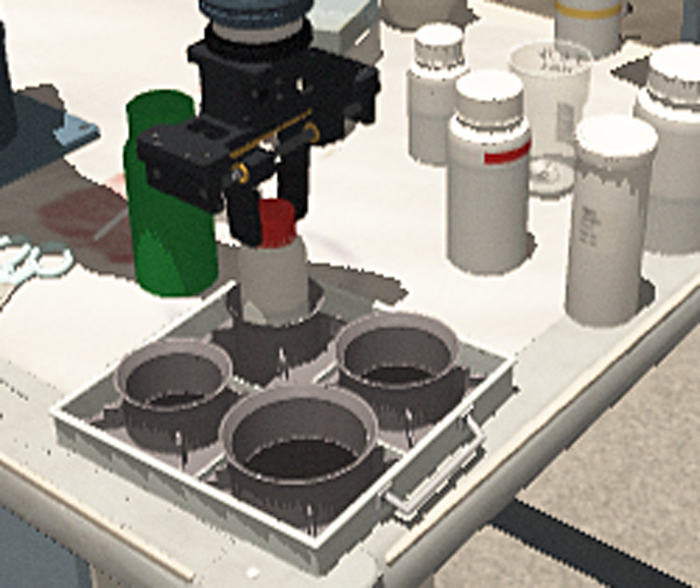

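{"method": "move_arm", "body": {
  "moves": [
    [[0,0,0.003,0,0,0],[0,0,0.006,0,0,0],[0,0,0.009,0,0,0],[0,0,0.012,0,0,0],[0,0,0.014,0,0,0],[0,0,0.014,0,0,0]]
  ]
}}

```text
time_s: 9.98
eef_pos: [0.5004, -0.0603, 0.0907]
tool_rot: [-0.001, 0.707, 0.707, -0.001]
force: [-0.2, -0.2, -1.3]
grip_width: 0.0368
```

```bash
python3 go.py .5,-.061,.0895,90
```

```text
t 9.98 tcp [ 0.5004 -0.0603  0.0907] phi 90.0 tilt 0.15 F [-0.2 -0.2 -1.3] w 0.0368 q [ 0.57  0.58 -0.69  1.98  0.53  0.77  1.14]
-> (0.5, -0.061, 0.0895, 90.0) shift [-0.0024 -0.0014  0.0042] turn [-0.002 -0.    -0.   ] rows~0.0
```

{"method": "move_arm", "body": {
  "moves": [
    [[0,0,0.004,0,0,0],[0,0,0.007,0,0,0],[0,0,0.007,0,0,0]]
  ]
}}

```text
time_s: 10.23
eef_pos: [0.5017, -0.0601, 0.0898]
tool_rot: [-0.0, 0.707, 0.707, -0.0]
force: [-1.9, -0.1, 8.6]
grip_width: 0.0369
```

{"method": "move_arm", "body": {
  "moves": [
    [[0,0,0,0,0,0],[0,0,0,0,0,0],[0,0,0,0,0,0],[0,0,0,0,0,0],[0,0,0,0,0,0]]
  ],
  "claw": 0.7
}}

```text
time_s: 10.65
eef_pos: [0.5015, -0.0602, 0.0896]
tool_rot: [-0.0, 0.707, 0.707, -0.0]
force: [0.0, -0.4, -0.1]
grip_width: 0.0618
```

```bash
python3 go.py .49,.0,.28,50; python3 chk.py .5 -.061 52 .06 .1 c
```

```text
t 10.65 tcp [ 0.5015 -0.0602  0.0896] phi 90.0 tilt 0.04 F [ 0.  -0.4 -0.1] w 0.0618 q [ 0.57  0.58 -0.69  1.98  0.53  0.77  1.14]
-> (0.49, 0.0, 0.28, 50.0) shift [ 0.2005 -0.0389 -0.6346] turn [-0.     0.     0.465] rows~5.6
scene [ 0.5021 -0.0606 -0.0474  0.0186] 420 zmin 0.0602
side [ 0.5009 -0.0602  0.0119  0.0333] 411 zmin 0.06
```

{"method": "move_arm", "body": {
  "moves": [
    [[0,0,-0.06,0,0,0],[0,0,-0.16,0,0,0],[0,0,-0.28,0,0,0],[0,0,-0.4,0,0,0],[0.05,-0.03,-0.5,0,0,-0.08],[0.15,-0.05,-0.55,0,0,-0.16],[0.28,-0.09,-0.55,0,0,-0.24],[0.4,-0.12,-0.55,0,0,-0.32],[0.5,-0.16,-0.55,0,0,-0.38],[0.5,-0.16,-0.55,0,0,-0.38]]
  ]
}}

```text
time_s: 11.68
eef_pos: [0.4512, 0.0963, 0.2554]
tool_rot: [-0.0, 0.474, 0.881, 0.001]
force: [-0.1, 0.5, 0.2]
grip_width: 0.0618
```

```bash
python3 go.py .3983,.285,.2,160 .42,.22,.25,160
```

```text
t 11.68 tcp [0.4512 0.0963 0.2554] phi 123.4 tilt 0.11 F [-0.1  0.5  0.2] w 0.0618 q [ 0.58  0.32 -1.05  1.93  0.32  1.07  1.55]
-> (0.3983, 0.285, 0.2, 160.0) shift [0.6218 0.1992 0.186 ] turn [ 0.001 -0.001 -0.425] rows~5.1
-> (0.42, 0.22, 0.25, 160.0) shift [0.4014 0.1404 0.0189] turn [ 0.001 -0.001 -0.425] rows~5.1
```

{"method": "move_arm", "body": {
  "moves": [
    [[0.4,0.14,0.02,0,0,-0.425],[0.4,0.14,0.02,0,0,-0.425],[0.4,0.14,0.02,0,0,-0.425],[0.4,0.14,0.02,0,0,-0.425],[0.4,0.14,0.02,0,0,-0.425],[0.4,0.14,0.02,0,0,-0.425]]
  ],
  "claw": 0.8
}}

```text
time_s: 12.18
eef_pos: [0.4198, 0.2203, 0.2495]
tool_rot: [-0.0, 0.171, 0.985, 0.001]
force: [0.6, -0.0, -0.6]
grip_width: 0.0704
```

```bash
python3 go.py .3983,.285,.17,160
```

```text
t 12.18 tcp [0.4198 0.2203 0.2495] phi 160.3 tilt 0.13 F [ 0.6 -0.  -0.6] w 0.0704 q [ 0.37  0.43 -1.18  1.91  0.44  1.11  1.82]
-> (0.3983, 0.285, 0.17, 160.0) shift [0.1397 0.1786 0.2654] turn [ 0.001 -0.001  0.004] rows~2.5
```

{"method": "move_arm", "body": {
  "moves": [
    [[0.03,0.04,0,0,0,0],[0.08,0.1,0.02,0,0,0],[0.12,0.15,0.08,0,0,0],[0.14,0.177,0.14,0,0,0],[0.14,0.177,0.2,0,0,0],[0.14,0.177,0.25,0,0,0],[0.14,0.177,0.265,0,0,0]]
  ]
}}

```text
time_s: 12.77
eef_pos: [0.3976, 0.2828, 0.168]
tool_rot: [-0.001, 0.173, 0.985, -0.0]
force: [0.3, -0.6, -0.3]
grip_width: 0.0704
```

```bash
python3 go.py .3983,.285,.0825,160; python3 tip.py
python3 - <<'E'
from rig import ctrl
import cv2
for n in ["wrist","scene"]:
    c=ctrl.camera(n);cv2.imwrite(f"pics/{n}6.png",c["frame"])
E
```

```text
t 12.77 tcp [0.3976 0.2828 0.168 ] phi 160.1 tilt 0.17 F [ 0.3 -0.6 -0.3] w 0.0704 q [ 0.11  0.55 -1.06  1.96  0.58  0.98  1.57]
-> (0.3983, 0.285, 0.0825, 160.0) shift [-0.0005  0.0082  0.285 ] turn [-0.001 -0.002  0.001] rows~2.1
eef [0.3976 0.2828 0.168 ] w 0.0704
scene tip z 0.1922 mean [0.403  0.2771 0.2071] min [0.353 0.255 0.192] max [0.45  0.301 0.221]
side tip z 0.1957 mean [0.3943 0.2759 0.211 ] min [0.349 0.254 0.195] max [0.447 0.298 0.225]
```

View pics/wrist6.png

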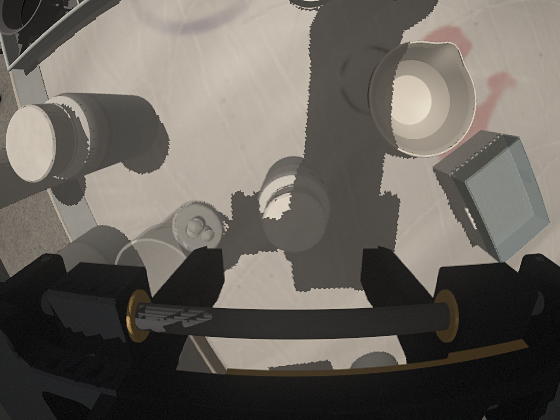

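View pics/scene6.png

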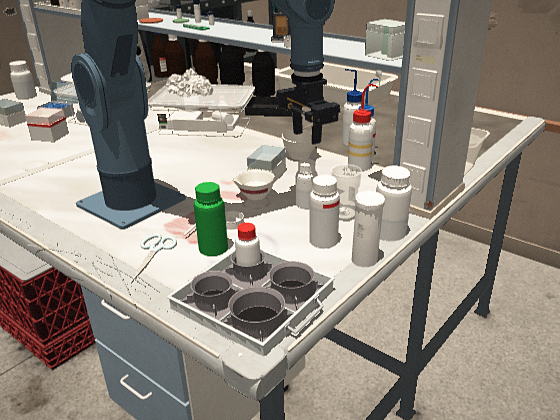

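Run:
```python
from rig import ctrl
from h import *
s=ctrl.sense();p=s["eef_pos"];a=np.radians(160)
for n in("scene","side"):
    c=ctrl.camera(n);P=cloud(c).reshape(-1,3);f=c["frame"].reshape(-1,3)
    d=P-p;tx=d[:,0]*np.cos(a)+d[:,1]*np.sin(a);ty=d[:,0]*np.sin(a)-d[:,1]*np.cos(a)
    m=(f.max(1)<60)&(abs(tx)<.12)&(abs(ty)<.1)&(d[:,2]>0)&(d[:,2]<.25)
    for lo in np.arange(-.11,.11,.02):
        k=m&(tx>lo)&(tx<lo+.02)
        if k.sum()>10: print(n,round(lo,2),"zmin above tcp",np.percentile(d[k,2],1).round(3),"ty",np.percentile(ty[k],[2,98]).round(3))
```

```text
scene -0.11 zmin above tcp 0.096 ty [-0.035  0.03 ]
scene -0.09 zmin above tcp 0.086 ty [-0.036  0.031]
scene -0.07 zmin above tcp 0.028 ty [-0.035  0.019]
scene -0.05 zmin above tcp 0.028 ty [-0.034  0.023]
scene -0.03 zmin above tcp 0.102 ty [-0.039  0.029]
scene -0.01 zmin above tcp 0.099 ty [-0.041 -0.02 ]
scene 0.01 zmin above tcp 0.079 ty [-0.038 -0.018]
scene 0.03 zmin above tcp 0.024 ty [-0.036  0.008]
scene 0.05 zmin above tcp 0.081 ty [-0.037  0.004]
scene 0.07 zmin above tcp 0.087 ty [-0.038  0.012]
side -0.11 zmin above tcp 0.11 ty [-0.035  0.021]
side -0.09 zmin above tcp 0.091 ty [-0.036  0.025]
side -0.07 zmin above tcp 0.037 ty [-0.036  0.02 ]
side -0.05 zmin above tcp 0.03 ty [-0.035  0.019]
side -0.03 zmin above tcp 0.121 ty [-0.039 -0.016]
side -0.01 zmin above tcp 0.103 ty [-0.042 -0.019]
side 0.01 zmin above tcp 0.101 ty [-0.039 -0.017]
side 0.03 zmin above tcp 0.027 ty [-0.035  0.018]
side 0.05 zmin above tcp 0.072 ty [-0.036  0.029]
side 0.07 zmin above tcp 0.09 ty [-0.038  0.029]
```

{"method": "move_arm", "body": {
  "moves": [
    [[0,0.005,0.05,0,0,0],[0,0.005,0.11,0,0,0],[0,0.005,0.17,0,0,0],[0,0.005,0.22,0,0,0],[0,0.005,0.26,0,0,0],[0,0.005,0.28,0,0,0],[0,0.005,0.281,0,0,0],[0,0.005,0.281,0,0,0]]
  ]
}}

```text
time_s: 13.73
eef_pos: [0.3996, 0.2867, 0.0872]
tool_rot: [0.0, 0.172, 0.985, 0.002]
force: [-0.8, 0.3, -0.6]
grip_width: 0.0706
```

```bash
python3 go.py .3983,.285,.083,160
python3 - <<'E'
from rig import ctrl
import cv2
for n in ["wrist"]:
    c=ctrl.camera(n);cv2.imwrite(f"pics/{n}7.png",c["frame"])
cv2.imwrite("pics/sc7.png",cv2.resize(ctrl.camera("scene")["frame"][90:250,220:420],None,fx=4,fy=3.7))
E
```

```text
t 13.73 tcp [0.3996 0.2867 0.0872] phi 160.2 tilt 0.2 F [-0.8  0.3 -0.6] w 0.0706 q [ 0.01  0.67 -0.94  2.01  0.73  0.84  1.45]
-> (0.3983, 0.285, 0.083, 160.0) shift [ 0.0021 -0.0068  0.0139] turn [0.002 0.    0.003] rows~0.1
```

View pics/wrist7.png

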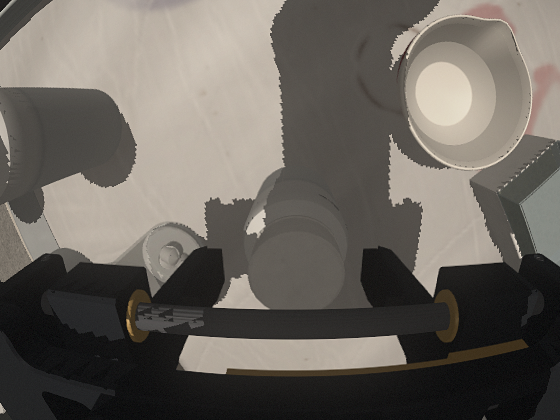

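View pics/sc7.png

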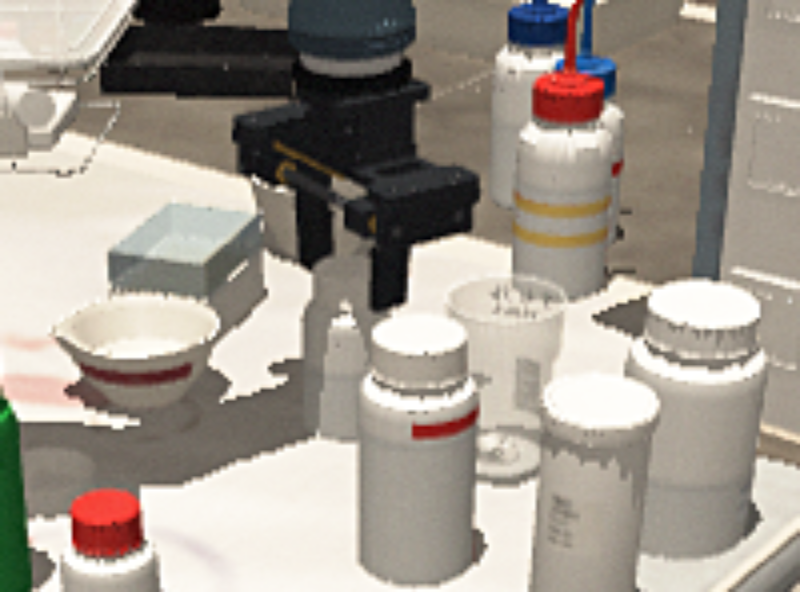

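{"method": "move_arm", "body": {
  "moves": [
    [[0.002,-0.004,0.006,0,0,0],[0.002,-0.004,0.012,0,0,0],[0.002,-0.004,0.012,0,0,0]]
  ]
}}

```text
time_s: 14.08
eef_pos: [0.399, 0.2858, 0.084]
tool_rot: [0.001, 0.172, 0.985, 0.002]
force: [0.1, -0.5, 0.3]
grip_width: 0.0706
```

{"method": "move_arm", "body": {
  "moves": [
    [[0,0,0,0,0,0],[0,0,0,0,0,0],[0,0,0,0,0,0],[0,0,0,0,0,0],[0,0,0,0,0,0],[0,0,0,0,0,0],[0,0,0,0,0,0],[0,0,0,0,0,0]]
  ],
  "claw": 0,
  "newtons": 20
}}

```text
time_s: 14.75
eef_pos: [0.3989, 0.2859, 0.084]
tool_rot: [0.001, 0.172, 0.985, 0.002]
force: [-1.1, -0.7, 0.2]
grip_width: 0.0446
```

```bash
python3 go.py .3983,.285,.083,160
```

```text
t 14.75 tcp [0.3989 0.2859 0.084 ] phi 160.2 tilt 0.26 F [-1.1 -0.7  0.2] w 0.0446 q [ 0.01  0.67 -0.93  2.01  0.74  0.83  1.44]
-> (0.3983, 0.285, 0.083, 160.0) shift [ 0.001  -0.0035  0.0034] turn [0.003 0.001 0.003] rows~0.0
```

{"method": "move_arm", "body": {
  "moves": [
    [[0,0,-0.04,0,0,0],[0,0,-0.12,0,0,0],[0,0,-0.21,0,0,0],[0,0,-0.3,0,0,0],[0,0,-0.39,0,0,0],[0,0,-0.46,0,0,0],[0,0,-0.51,0,0,0],[0,0,-0.51,0,0,0]]
  ]
}}

```text
time_s: 15.42
eef_pos: [0.3996, 0.2867, 0.2404]
tool_rot: [0.003, 0.172, 0.985, 0.004]
force: [0.3, -0.3, -0.8]
grip_width: 0.0448
```

```bash
python3 chk.py .398 .285 61 .16 .24 d; python3 go.py .45,.07,.24,125
```

```text
scene [ 0.3996  0.2852  0.0027 -0.0102] 690 zmin 0.16
side [ 0.3988  0.2846  0.0144 -0.0073] 803 zmin 0.16
t 15.62 tcp [0.3981 0.2846 0.2361] phi 160.2 tilt 0.16 F [ 0.1  0.1 -1.4] w 0.0445 q [ 0.19  0.47 -1.14  1.89  0.48  1.09  1.65]
-> (0.45, 0.07, 0.24, 125.0) shift [-0.4048 -0.6146 -0.0148] turn [ 0.002 -0.001  0.41 ] rows~5.3
```

{"method": "move_arm", "body": {
  "moves": [
    [[-0.03,-0.04,-0.01,0,0,0.03],[-0.09,-0.12,-0.01,0,0,0.09],[-0.16,-0.23,-0.015,0,0,0.16],[-0.23,-0.34,-0.015,0,0,0.23],[-0.3,-0.45,-0.015,0,0,0.3],[-0.36,-0.55,-0.015,0,0,0.37],[-0.4,-0.61,-0.015,0,0,0.41],[-0.4,-0.61,-0.015,0,0,0.41]]
  ]
}}

```text
time_s: 16.28
eef_pos: [0.4493, 0.066, 0.2385]
tool_rot: [-0.001, 0.466, 0.885, -0.0]
force: [0.6, 0.1, -0.7]
grip_width: 0.0446
```

```bash
python3 go.py .507,-.1755,.24,90
```

```text
t 16.28 tcp [0.4493 0.066  0.2385] phi 124.4 tilt 0.09 F [ 0.6  0.1 -0.7] w 0.0446 q [ 0.63  0.33 -1.03  1.97  0.33  1.03  1.62]
-> (0.507, -0.1755, 0.24, 90.0) shift [-0.773  -0.296  -0.0052] turn [-0.001 -0.     0.4  ] rows~6.0
```

{"method": "move_arm", "body": {
  "moves": [
    [[-0.05,-0.02,0,0,0,0.03],[-0.15,-0.06,-0.005,0,0,0.08],[-0.27,-0.1,-0.005,0,0,0.14],[-0.39,-0.15,-0.005,0,0,0.2],[-0.51,-0.19,-0.005,0,0,0.26],[-0.62,-0.24,-0.005,0,0,0.32],[-0.71,-0.27,-0.005,0,0,0.37],[-0.765,-0.293,-0.005,0,0,0.4],[-0.773,-0.296,-0.005,0,0,0.4],[-0.773,-0.296,-0.005,0,0,0.4]]
  ]
}}

```text
time_s: 17.12
eef_pos: [0.5068, -0.1748, 0.2391]
tool_rot: [-0.002, 0.707, 0.708, -0.0]
force: [0.2, 0.3, -1.4]
grip_width: 0.0444
```

```bash
python3 chk.py .507 -.1755 61 .16 .24 e; python3 go.py .507,-.1755,.175,90
```

```text
scene [ 0.5066 -0.1743  0.0042 -0.0103] 1227 zmin 0.16
side [ 5.055e-01 -1.726e-01  5.000e-04 -1.280e-02] 1338 zmin 0.16
t 17.32 tcp [ 0.507  -0.1732  0.24  ] phi 90.2 tilt 0.11 F [ 0.4 -0.2 -1.2] w 0.0446 q [ 0.85  0.42 -0.78  1.78  0.33  1.08  1.53]
-> (0.507, -0.1755, 0.175, 90.0) shift [-0.0078  0.0005  0.2166] turn [-0.001 -0.     0.003] rows~1.6
```

{"method": "move_arm", "body": {
  "moves": [
    [[-0.007,0.004,0.03,0,0,0],[-0.007,0.004,0.08,0,0,0],[-0.007,0.004,0.14,0,0,0],[-0.007,0.004,0.2,0,0,0],[-0.007,0.004,0.26,0,0,0],[-0.007,0.004,0.3,0,0,0],[-0.007,0.004,0.33,0,0,0],[-0.007,0.004,0.36,0,0,0],[-0.007,0.004,0.38,0,0,0],[-0.007,0.004,0.38,0,0,0]]
  ]
}}

```text
time_s: 18.15
eef_pos: [0.5075, -0.175, 0.125]
tool_rot: [-0.001, 0.706, 0.709, -0.001]
force: [-0.7, -0.1, -1.2]
grip_width: 0.0446
```

```bash
python3 chk.py .507 -.1755 61 .06 .125 f; python3 go.py .507,-.1755,.095,90
```

```text
scene [ 0.5075 -0.1746  0.0067 -0.0094] 851 zmin 0.0602
side [ 0.5065 -0.1743  0.0018 -0.013 ] 841 zmin 0.06
t 18.35 tcp [ 0.5085 -0.1753  0.1266] phi 90.2 tilt 0.04 F [-0.8  0.1 -0.7] w 0.0443 q [ 0.78  0.57 -0.69  1.88  0.47  0.87  1.42]
-> (0.507, -0.1755, 0.095, 90.0) shift [-0.0006 -0.0049  0.1054] turn [-0.    -0.     0.003] rows~0.8
```

View pics/scene_f.png

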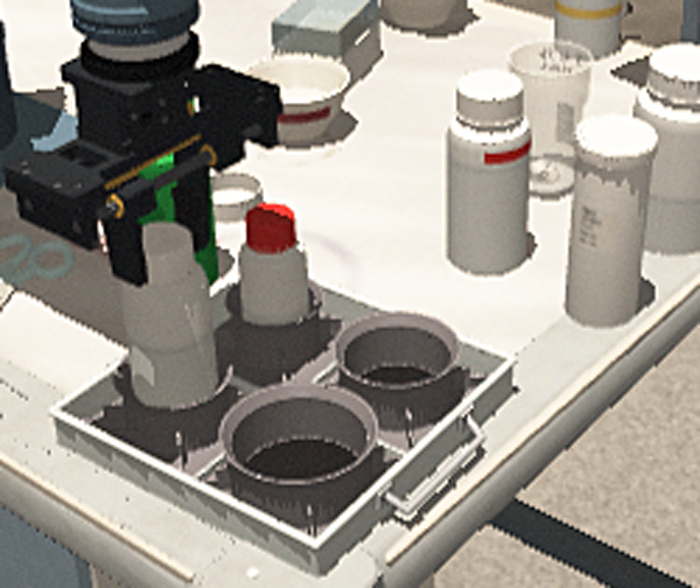

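{"method": "move_arm", "body": {
  "moves": [
    [[-0.003,0,0.02,0,0,0],[-0.003,0,0.04,0,0,0],[-0.003,0,0.06,0,0,0],[-0.003,0,0.075,0,0,0],[-0.003,0,0.085,0,0,0],[-0.003,0,0.093,0,0,0],[-0.003,0,0.097,0,0,0],[-0.003,0,0.1,0,0,0],[-0.003,0,0.1,0,0,0]]
  ]
}}

```text
time_s: 19.1
eef_pos: [0.5085, -0.1762, 0.0966]
tool_rot: [-0.0, 0.706, 0.709, -0.0]
force: [0.0, -0.9, -0.8]
grip_width: 0.0446
```

```bash
python3 go.py .507,-.1755,.095,90
```

```text
t 19.1 tcp [ 0.5085 -0.1762  0.0966] phi 90.2 tilt 0.04 F [ 0.  -0.9 -0.8] w 0.0446 q [ 0.76  0.61 -0.66  1.89  0.51  0.81  1.39]
-> (0.507, -0.1755, 0.095, 90.0) shift [ 0.0022 -0.005   0.0052] turn [-0.    -0.     0.003] rows~0.1
```

{"method": "move_arm", "body": {
  "moves": [
    [[0,-0.003,0.003,0,0,0],[0,-0.003,0.006,0,0,0],[0,-0.003,0.008,0,0,0],[0,-0.003,0.008,0,0,0]]
  ]
}}

```text
time_s: 19.43
eef_pos: [0.5084, -0.1761, 0.095]
tool_rot: [0.0, 0.706, 0.709, 0.0]
force: [-1.9, 0.9, 5.8]
grip_width: 0.0448
```

Contact; release.

{"method": "move_arm", "body": {
  "moves": [
    [[0,0,0,0,0,0],[0,0,0,0,0,0],[0,0,0,0,0,0],[0,0,0,0,0,0],[0,0,0,0,0,0]]
  ],
  "claw": 0.8
}}

```text
time_s: 19.85
eef_pos: [0.5083, -0.1762, 0.0949]
tool_rot: [0.0, 0.706, 0.709, 0.0]
force: [-0.5, 0.1, -1.1]
grip_width: 0.0708
```

{"method": "move_arm", "body": {
  "moves": [
    [[0,0,-0.05,0,0,0],[0,0,-0.15,0,0,0],[0,0,-0.28,0,0,0],[0,0,-0.4,0,0,0],[0,0,-0.48,0,0,0],[0,0,-0.5,0,0,0]]
  ]
}}

```text
time_s: 20.35
eef_pos: [0.5105, -0.1764, 0.2492]
tool_rot: [0.003, 0.706, 0.709, 0.002]
force: [-0.1, -0.0, -0.2]
grip_width: 0.0703
```

```bash
python3 chk.py .507 -.1755 61 .06 .105 g;python3 chk.py .5005 -.061 52 .06 .1; python3 go.py .545,.1583,.245,90 .53,.05,.26,90
```

```text
scene [ 0.5072 -0.1751 -0.045   0.0267] 660 zmin 0.0601
side [ 0.506  -0.1745 -0.0032  0.0444] 677 zmin 0.06
scene [ 0.5018 -0.0606 -0.0246  0.0413] 427 zmin 0.0607
side [ 0.5007 -0.0601  0.0043  0.0447] 438 zmin 0.0602
t 20.65 tcp [ 0.507  -0.176   0.2431] phi 90.3 tilt 0.15 F [ 0.2 -0.2 -0. ] w 0.0703 q [ 0.86  0.42 -0.78  1.77  0.33  1.09  1.54]
-> (0.545, 0.1583, 0.245, 90.0) shift [ 1.1137  0.1316 -0.0055] turn [-0.002 -0.001  0.003] rows~8.1
-> (0.53, 0.05, 0.26, 90.0) shift [ 0.753   0.0798 -0.0558] turn [-0.002 -0.001  0.003] rows~5.5
```

View pics/scene_g.png

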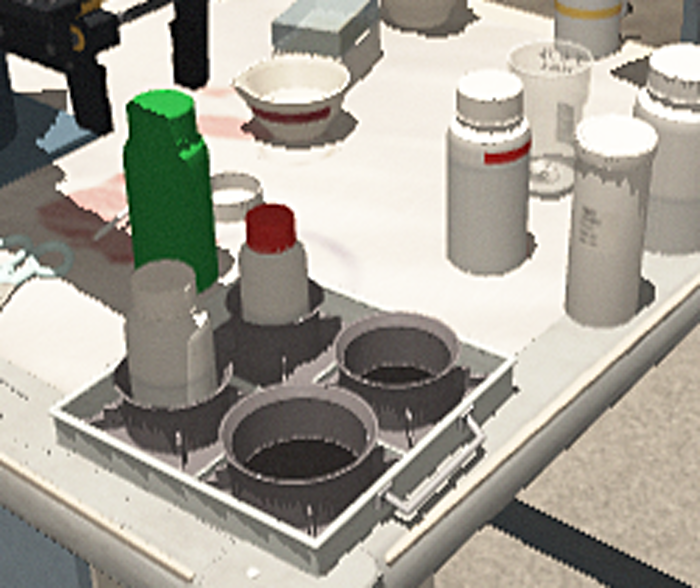

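{"method": "move_arm", "body": {
  "moves": [
    [[0.1,0.01,-0.02,0,0,0],[0.22,0.02,-0.04,0,0,0],[0.35,0.04,-0.05,0,0,0],[0.48,0.05,-0.06,0,0,0],[0.6,0.06,-0.06,0,0,0],[0.7,0.07,-0.06,0,0,0],[0.753,0.08,-0.06,0,0,0]]
  ],
  "claw": 0.88
}}

```text
time_s: 21.23
eef_pos: [0.5289, 0.0547, 0.2603]
tool_rot: [-0.002, 0.704, 0.71, -0.0]
force: [0.4, 0.1, -0.4]
grip_width: 0.0777
```

```bash
python3 go.py .545,.1583,.2,90
```

```text
t 21.23 tcp [0.5289 0.0547 0.2603] phi 90.5 tilt 0.29 F [ 0.4  0.1 -0.4] w 0.0777 q [ 0.48  0.41 -0.85  1.76  0.33  1.13  1.1 ]
-> (0.545, 0.1583, 0.2, 90.0) shift [0.3442 0.0577 0.2018] turn [-0.003 -0.002  0.006] rows~2.9
```

{"method": "move_arm", "body": {
  "moves": [
    [[0.1,0.02,0.02,0,0,0],[0.2,0.035,0.07,0,0,0],[0.29,0.05,0.13,0,0,0],[0.335,0.056,0.18,0,0,0],[0.344,0.058,0.2,0,0,0.006],[0.344,0.058,0.2,0,0,0.006]]
  ]
}}

```text
time_s: 21.73
eef_pos: [0.5434, 0.1584, 0.1981]
tool_rot: [-0.004, 0.706, 0.708, -0.002]
force: [-0.1, 0.1, 0.2]
grip_width: 0.0772
```

```bash
python3 go.py .545,.1583,.122,90
python3 - <<'E'
from rig import ctrl
import cv2
from h import *
c=ctrl.camera("wrist");cv2.imwrite(f"pics/wrist8.png",c["frame"])
s=np.array(ctrl.sense()["eef_pos"]);M=c["mtx"]
for X in ([.545,.1583,.167],s):
    v=c["R"]@np.array(X)+c["t"];th=np.arctan2(np.hypot(v[0],v[1]),v[2]);a=np.arctan2(v[1],v[0]);print((M[0,0]*th*np.cos(a)+M[0,2]).round(),(M[0,0]*th*np.sin(a)+M[1,2]).round())
E
```

```text
t 21.73 tcp [0.5434 0.1584 0.1981] phi 90.1 tilt 0.51 F [-0.1  0.1  0.2] w 0.0772 q [ 0.23  0.55 -0.81  1.74  0.44  1.05  0.85]
-> (0.545, 0.1583, 0.122, 90.0) shift [-0.001   0.0074  0.2535] turn [-0.006 -0.001  0.001] rows~1.8
291.0 230.0
289.0 249.0
```

View pics/wrist8.png

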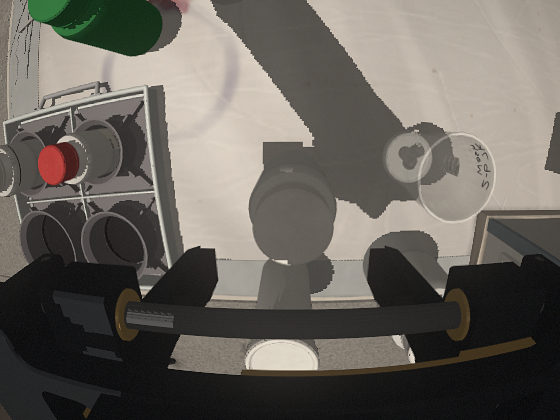

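{"method": "move_arm", "body": {
  "moves": [
    [[-0.001,0.005,0.05,0,0,0],[-0.001,0.005,0.11,0,0,0],[-0.001,0.005,0.17,0,0,0],[-0.001,0.005,0.22,0,0,0],[-0.001,0.005,0.245,-0.003,0,0],[-0.001,0.005,0.252,-0.005,0,0],[-0.001,0.005,0.252,-0.006,0,0]]
  ]
}}

```text
time_s: 22.37
eef_pos: [0.5454, 0.1563, 0.1236]
tool_rot: [0.0, 0.707, 0.707, 0.001]
force: [-0.3, -0.3, 0.3]
grip_width: 0.0775
```

```bash
python3 go.py .545,.1583,.122,90; python3 tip.py
```

```text
t 22.37 tcp [0.5454 0.1563 0.1236] phi 90.0 tilt 0.15 F [-0.3 -0.3  0.3] w 0.0775 q [ 0.19  0.63 -0.74  1.8   0.53  0.91  0.78]
-> (0.545, 0.1583, 0.122, 90.0) shift [ 0.0068 -0.0014  0.0054] turn [ 0.001 -0.001 -0.   ] rows~0.1
eef [0.5454 0.1563 0.1236] w 0.0775
scene tip z 0.1487 mean [0.5507 0.1454 0.1646] min [0.538 0.099 0.149] max [0.558 0.207 0.178]
side tip z 0.1555 mean [0.5451 0.1022 0.1698] min [0.536 0.099 0.152] max [0.555 0.105 0.185]
```

Tips bracket the cap (149 mm, cap foot at 143). Nudge and grip.

{"method": "move_arm", "body": {
  "moves": [
    [[0.006,0,0.004,0,0,0],[0.006,0,0.004,0,0,0],[0.006,0,0.004,0,0,0]]
  ]
}}

```text
time_s: 22.72
eef_pos: [0.5463, 0.1591, 0.124]
tool_rot: [0.001, 0.707, 0.707, 0.002]
force: [0.1, -0.1, -0.2]
grip_width: 0.0777
```

{"method": "move_arm", "body": {
  "moves": [
    [[0,0,0,0,0,0],[0,0,0,0,0,0],[0,0,0,0,0,0],[0,0,0,0,0,0],[0,0,0,0,0,0],[0,0,0,0,0,0],[0,0,0,0,0,0]]
  ],
  "claw": 0,
  "newtons": 22
}}

```text
time_s: 23.3
eef_pos: [0.5464, 0.1591, 0.124]
tool_rot: [0.001, 0.707, 0.707, 0.002]
force: [0.5, -0.1, 1.4]
grip_width: 0.0546
```

{"method": "move_arm", "body": {
  "moves": [
    [[0,0,-0.03,0,0,0],[0,0,-0.08,0,0,0],[0,0,-0.14,0,0,0],[0,0,-0.2,0,0,0],[0,0,-0.25,0,0,0],[0,0,-0.27,0,0,0],[0,0,-0.27,0,0,0]]
  ]
}}

```text
time_s: 23.88
eef_pos: [0.5467, 0.1593, 0.2066]
tool_rot: [0.002, 0.707, 0.707, 0.004]
force: [-0.0, 0.8, -1.8]
grip_width: 0.0537
```

```bash
python3 chk.py .545 .158 70 .09 .2 i; python3 go.py .6152,-.0548,.205,90
```

```text
scene [ 5.460e-01  1.585e-01 -6.600e-03 -3.000e-04] 1311 zmin 0.0901
side [ 0.5445  0.1582  0.0026 -0.0025] 1316 zmin 0.0902
t 24.08 tcp [0.5453 0.1585 0.2039] phi 90.0 tilt 0.19 F [ 0.4 -0.3 -1.8] w 0.0539 q [ 0.23  0.54 -0.81  1.74  0.44  1.05  0.84]
-> (0.6152, -0.0548, 0.205, 90.0) shift [-0.7109  0.2328 -0.0041] turn [ 0.002 -0.001  0.   ] rows~5.4
```

{"method": "move_arm", "body": {
  "moves": [
    [[-0.05,0.016,0,0,0,0],[-0.15,0.05,0,0,0,0],[-0.27,0.09,0,0,0,0],[-0.39,0.13,0,0,0,0],[-0.51,0.165,0,0,0,0],[-0.61,0.2,0,0,0,0],[-0.68,0.223,0,0,0,0],[-0.711,0.233,0,0,0,0],[-0.711,0.233,0,0,0,0],[-0.711,0.233,0,0,0,0]]
  ]
}}

```text
time_s: 24.92
eef_pos: [0.6146, -0.0533, 0.2032]
tool_rot: [-0.0, 0.707, 0.707, 0.002]
force: [0.3, 1.3, -1.8]
grip_width: 0.0545
```

```bash
python3 chk.py .615 -.055 70 .09 .2 j; python3 go.py .6152,-.0548,.205,90
```

```text
scene [ 0.6136 -0.0539 -0.0016 -0.0038] 1694 zmin 0.09
side [ 0.6127 -0.0525  0.0054 -0.0042] 1666 zmin 0.0902
t 25.12 tcp [ 0.6149 -0.0524  0.2039] phi 90.2 tilt 0.21 F [-0.4  0.2 -2.3] w 0.0536 q [ 0.54  0.61 -0.76  1.61  0.45  1.1   1.23]
-> (0.6152, -0.0548, 0.205, 90.0) shift [-0.0079  0.0011 -0.0036] turn [ 0.002 -0.002  0.002] rows~0.1
```

{"method": "move_arm", "body": {
  "moves": [
    [[-0.006,0.007,0.01,0,0,0],[-0.006,0.007,0.03,0,0,0],[-0.006,0.007,0.06,0,0,0],[-0.006,0.007,0.09,0,0,0],[-0.006,0.007,0.12,0,0,0],[-0.006,0.007,0.15,0,0,0],[-0.006,0.007,0.175,0,0,0],[-0.006,0.007,0.195,0,0,0],[-0.006,0.007,0.208,0,0,0],[-0.006,0.007,0.208,0,0,0]]
  ]
}}

```text
time_s: 25.95
eef_pos: [0.6166, -0.0541, 0.1405]
tool_rot: [-0.0, 0.706, 0.708, 0.001]
force: [-1.5, -0.1, -1.9]
grip_width: 0.0541
```

```bash
python3 chk.py .615 -.055 70 .06 .14 k; python3 go.py .6152,-.0548,.135,90
```

```text
scene [ 0.6155 -0.0548 -0.0018 -0.0014] 1187 zmin 0.06
side [ 0.6152 -0.0543  0.0023  0.0018] 1131 zmin 0.06
t 26.15 tcp [ 0.6176 -0.054   0.1421] phi 90.2 tilt 0.26 F [-0.9 -0.1 -1.6] w 0.054 q [ 0.51  0.68 -0.72  1.65  0.51  1.    1.19]
-> (0.6152, -0.0548, 0.135, 90.0) shift [-0.0028 -0.0081  0.0235] turn [ 0.003 -0.002  0.002] rows~0.2
```

{"method": "move_arm", "body": {
  "moves": [
    [[0,0,0.005,0,0,0],[0,0,0.009,0,0,0],[0,0,0.013,0,0,0],[0,0,0.016,0,0,0],[0,0,0.019,0,0,0],[0,0,0.021,0,0,0],[0,0,0.021,0,0,0]]
  ]
}}

```text
time_s: 26.73
eef_pos: [0.6175, -0.054, 0.1356]
tool_rot: [0.0, 0.706, 0.708, 0.002]
force: [-0.1, -0.4, -1.7]
grip_width: 0.0542
```

{"method": "move_arm", "body": {
  "moves": [
    [[0,0,0.003,0,0,0],[0,0,0.005,0,0,0],[0,0,0.005,0,0,0]]
  ]
}}

```text
time_s: 26.98
eef_pos: [0.6183, -0.0539, 0.135]
tool_rot: [0.001, 0.706, 0.708, 0.003]
force: [0.1, -0.9, 5.3]
grip_width: 0.0545
```

Contact; release and rise.

{"method": "move_arm", "body": {
  "moves": [
    [[0,0,0,0,0,0],[0,0,0,0,0,0],[0,0,0,0,0,0],[0,0,0,0,0,0],[0,0,0,0,0,0]]
  ],
  "claw": 0.88
}}

```text
time_s: 27.4
eef_pos: [0.6182, -0.0539, 0.1349]
tool_rot: [0.001, 0.706, 0.708, 0.002]
force: [0.9, -0.6, 0.3]
grip_width: 0.0777
```

{"method": "move_arm", "body": {
  "moves": [
    [[0,0,-0.05,0,0,0],[0,0,-0.15,0,0,0],[0,0,-0.28,0,0,0],[0,0,-0.4,0,0,0],[0,0,-0.48,0,0,0],[0,0,-0.5,0,0,0]]
  ]
}}

```text
time_s: 27.9
eef_pos: [0.6197, -0.0534, 0.2911]
tool_rot: [0.004, 0.706, 0.708, 0.005]
force: [0.0, 0.2, 0.2]
grip_width: 0.0774
```

```bash
python3 chk.py .615 -.055 70 .06 .14 l; python3 go.py .6,.12,.32,130 .653,.2895,.25,160
```

```text
scene [ 0.6165 -0.0545 -0.0093  0.0088] 1211 zmin 0.06
side [ 0.6159 -0.0541  0.0046  0.011 ] 1176 zmin 0.06
t 28.1 tcp [ 0.6167 -0.0545  0.2839] phi 90.2 tilt 0.22 F [ 0.8 -0.2 -0.6] w 0.0775 q [ 0.56  0.54 -0.79  1.52  0.39  1.25  1.28]
-> (0.6, 0.12, 0.32, 130.0) shift [ 0.582  -0.0533 -0.1193] turn [ 0.003 -0.    -0.463] rows~5.6
-> (0.653, 0.2895, 0.25, 160.0) shift [1.1459 0.1246 0.1157] turn [ 0.003  0.    -0.812] rows~9.7
```

View pics/scene_l.png

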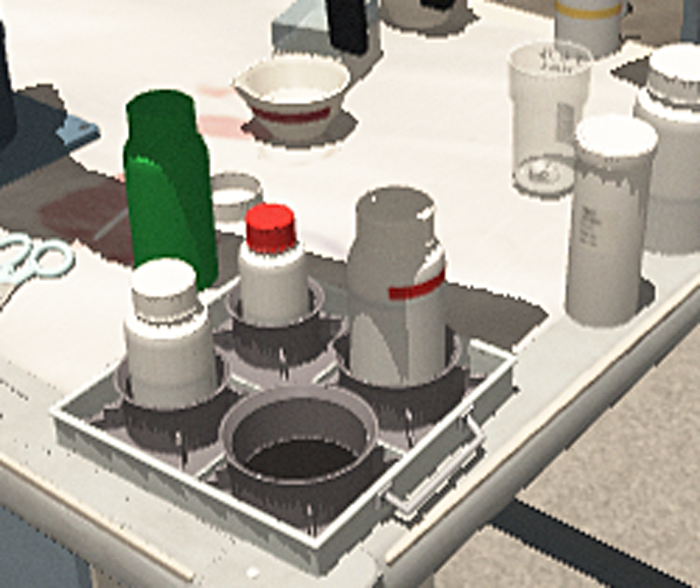

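{"method": "move_arm", "body": {
  "moves": [
    [[0.08,-0.01,-0.04,0,0,-0.08],[0.18,-0.02,-0.08,0,0,-0.16],[0.3,-0.03,-0.12,0,0,-0.24],[0.42,-0.04,-0.12,0,0,-0.32],[0.52,-0.05,-0.12,0,0,-0.4],[0.582,-0.053,-0.12,0,0,-0.463],[0.582,-0.053,-0.12,0,0,-0.463]]
  ],
  "claw": 1
}}

```text
time_s: 28.68
eef_pos: [0.5977, 0.1255, 0.3187]
tool_rot: [-0.001, 0.417, 0.909, 0.002]
force: [-0.3, 0.0, 0.3]
grip_width: 0.0881
```

```bash
python3 go.py .653,.2895,.26,160
```

```text
t 28.68 tcp [0.5977 0.1255 0.3187] phi 130.7 tilt 0.26 F [-0.3  0.   0.3] w 0.0881 q [ 0.38  0.56 -0.98  1.48  0.46  1.35  1.64]
-> (0.653, 0.2895, 0.26, 160.0) shift [0.2937 0.4956 0.1983] turn [ 0.003 -0.002 -0.341] rows~4.4
```

{"method": "move_arm", "body": {
  "moves": [
    [[0.05,0.08,0.01,0,0,-0.08],[0.12,0.19,0.03,0,0,-0.16],[0.19,0.31,0.07,0,0,-0.24],[0.25,0.42,0.12,0,0,-0.3],[0.285,0.48,0.17,0,0,-0.34],[0.294,0.496,0.2,0,0,-0.341],[0.294,0.496,0.2,0,0,-0.341]]
  ]
}}

```text
time_s: 29.27
eef_pos: [0.6515, 0.2897, 0.255]
tool_rot: [-0.003, 0.174, 0.985, 0.001]
force: [0.8, -1.0, 0.2]
grip_width: 0.0881
```

```bash
python3 go.py .653,.2895,.126,160;python3 - <<'E'
from rig import ctrl
import cv2
from h import *
c=ctrl.camera("wrist");cv2.imwrite(f"pics/wrist9.png",c["frame"]);cv2.imwrite("pics/scene9.png",ctrl.camera("scene")["frame"])
s=np.array(ctrl.sense()["eef_pos"]);M=c["mtx"]
for X in ([.653,.2895,.169],s):
    v=c["R"]@np.array(X)+c["t"];th=np.arctan2(np.hypot(v[0],v[1]),v[2]);a=np.arctan2(v[1],v[0]);print((M[0,0]*th*np.cos(a)+M[0,2]).round(),(M[0,0]*th*np.sin(a)+M[1,2]).round())
E
```

```text
t 29.27 tcp [0.6515 0.2897 0.255 ] phi 160.0 tilt 0.35 F [ 0.8 -1.   0.2] w 0.0881 q [ 0.05  0.82 -0.99  1.26  0.66  1.4   1.9 ]
-> (0.653, 0.2895, 0.126, 160.0) shift [-0.0074  0.001   0.43  ] turn [-0.    -0.004  0.   ] rows~3.1
290.0 204.0
288.0 246.0
```

View pics/wrist9.png

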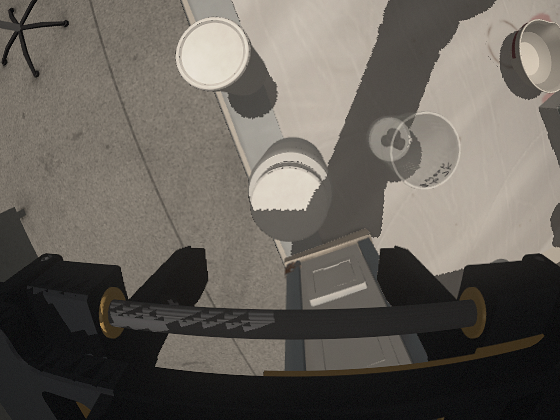

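View pics/scene9.png

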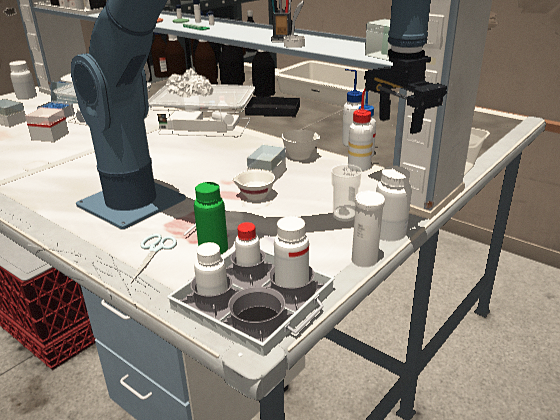

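{"method": "move_arm", "body": {
  "moves": [
    [[-0.005,0.002,0.06,0,0,0],[-0.005,0.002,0.14,0,0,0],[-0.005,0.002,0.22,0,0,0],[-0.005,0.002,0.28,0,0,0],[-0.005,0.002,0.31,0,0,0],[-0.005,0.002,0.32,0,0,0],[-0.005,0.002,0.32,0,-0.003,0]]
  ]
}}

```text
time_s: 29.95
eef_pos: [0.6555, 0.2863, 0.1632]
tool_rot: [0.002, 0.177, 0.984, 0.001]
force: [0.2, 0.2, 0.2]
grip_width: 0.0883
```

```bash
python3 go.py .653,.2895,.127,160;python3 - <<'E'
from rig import ctrl
import cv2
from h import *
c=ctrl.camera("wrist");cv2.imwrite(f"pics/wrist10.png",c["frame"])
s=np.array(ctrl.sense()["eef_pos"]);M=c["mtx"]
for X in ([.653,.2895,.169],s):
    v=c["R"]@np.array(X)+c["t"];th=np.arctan2(np.hypot(v[0],v[1]),v[2]);a=np.arctan2(v[1],v[0]);print((M[0,0]*th*np.cos(a)+M[0,2]).round(),(M[0,0]*th*np.sin(a)+M[1,2]).round())
E
```

```text
t 29.95 tcp [0.6555 0.2863 0.1632] phi 159.7 tilt 0.21 F [0.2 0.2 0.2] w 0.0883 q [ 0.05  0.89 -0.94  1.35  0.73  1.26  1.85]
-> (0.653, 0.2895, 0.127, 160.0) shift [0.0119 0.0068 0.1206] turn [ 0.001  0.002 -0.004] rows~0.9
298.0 254.0
293.0 248.0
```

View pics/wrist10.png

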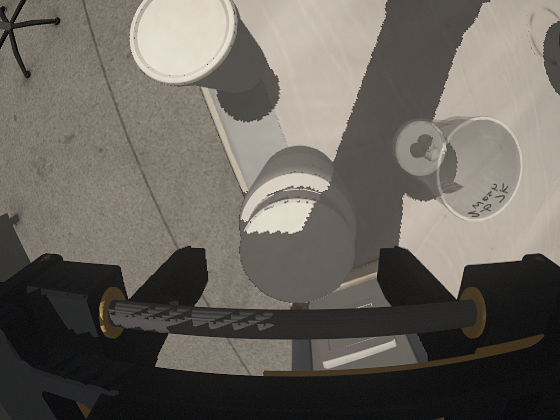

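{"method": "move_arm", "body": {
  "moves": [
    [[0.011,0.003,0.02,0,0,0],[0.011,0.003,0.05,0,0,0],[0.011,0.003,0.08,0,0,0],[0.011,0.003,0.1,0,0,0],[0.011,0.003,0.115,0,0,0],[0.011,0.003,0.118,0,0,0],[0.011,0.003,0.118,0,0,0]]
  ]
}}

```text
time_s: 30.58
eef_pos: [0.6526, 0.2893, 0.128]
tool_rot: [0.002, 0.176, 0.984, 0.001]
force: [0.5, 0.5, 0.2]
grip_width: 0.0879
```

```bash
python3 go.py .653,.2895,.127,160;python3 tip.py
```

```text
t 30.58 tcp [0.6526 0.2893 0.128 ] phi 159.7 tilt 0.24 F [0.5 0.5 0.2] w 0.0879 q [ 0.04  0.93 -0.92  1.38  0.75  1.2   1.83]
-> (0.653, 0.2895, 0.127, 160.0) shift [-0.0008  0.0012  0.0035] turn [ 0.002  0.002 -0.003] rows~0.1
eef [0.6526 0.2893 0.128 ] w 0.0879
scene tip z 0.1518 mean [0.6565 0.2824 0.1679] min [0.596 0.257 0.152] max [0.712 0.312 0.181]
side tip z 0.1557 mean [0.6504 0.2797 0.1706] min [0.596 0.258 0.154] max [0.704 0.3   0.185]
```

Position good; grip, then lift.

{"method": "move_arm", "body": {
  "moves": [
    [[0,0,0,0,0,0],[0,0,0,0,0,0],[0,0,0,0,0,0],[0,0,0,0,0,0],[0,0,0,0,0,0],[0,0,0,0,0,0],[0,0,0,0,0,0]]
  ],
  "claw": 0,
  "newtons": 25
}}

```text
time_s: 31.27
eef_pos: [0.653, 0.2897, 0.1291]
tool_rot: [0.002, 0.176, 0.984, 0.001]
force: [0.2, -1.3, 1.8]
grip_width: 0.065
```

{"method": "move_arm", "body": {
  "moves": [
    [[0,0,-0.03,0,0,0],[0,0,-0.08,0,0,0],[0,0,-0.15,0,0,0],[0,0,-0.24,0,0,0],[0,0,-0.34,0,0,0],[0,0,-0.44,0,0,0],[0,0,-0.54,0,0,0],[0,0,-0.62,0,0,0],[0,0,-0.68,0,0,0],[0,0,-0.69,0,0,0]]
  ]
}}

```text
time_s: 32.1
eef_pos: [0.6524, 0.2907, 0.3415]
tool_rot: [0.005, 0.176, 0.984, 0.004]
force: [-0.4, 0.4, -2.0]
grip_width: 0.0649
```

```bash
python3 chk.py .653 .289 84 .23 .32 m; python3 go.py .63,.08,.345,125
```

```text
scene [ 0.6516  0.2912  0.0067 -0.0078] 1477 zmin 0.2302
side [ 0.6509  0.2904  0.0203 -0.0029] 1409 zmin 0.23
t 32.3 tcp [0.6515 0.2887 0.3348] phi 159.7 tilt 0.22 F [-0.3  0.2 -2.7] w 0.0648 q [ 0.03  0.76 -1.01  1.16  0.62  1.53  1.93]
-> (0.63, 0.08, 0.345, 125.0) shift [-0.1739 -0.6775 -0.0348] turn [0.002 0.002 0.404] rows~5.0
```

{"method": "move_arm", "body": {
  "moves": [
    [[-0.01,-0.04,-0.01,0,0,0.03],[-0.03,-0.12,-0.02,0,0,0.09],[-0.06,-0.23,-0.03,0,0,0.16],[-0.09,-0.34,-0.035,0,0,0.23],[-0.12,-0.46,-0.035,0,0,0.29],[-0.15,-0.57,-0.035,0,0,0.35],[-0.17,-0.65,-0.035,0,0,0.39],[-0.174,-0.677,-0.035,0,0,0.404],[-0.174,-0.677,-0.035,0,0,0.404]]
  ]
}}

```text
time_s: 33.05
eef_pos: [0.6298, 0.0764, 0.3435]
tool_rot: [0.001, 0.464, 0.886, -0.0]
force: [0.2, 0.0, -3.2]
grip_width: 0.0651
```

```bash
python3 go.py .6217,-.1691,.345,90
```

```text
t 33.05 tcp [0.6298 0.0764 0.3435] phi 124.7 tilt 0.12 F [ 0.2  0.  -3.2] w 0.0651 q [ 0.41  0.57 -0.95  1.38  0.47  1.42  1.64]
-> (0.6217, -0.1691, 0.345, 90.0) shift [-0.6573 -0.4883 -0.0038] turn [0.001 0.001 0.404] rows~5.9
```

{"method": "move_arm", "body": {
  "moves": [
    [[-0.03,-0.02,-0.004,0,0,0.03],[-0.1,-0.07,-0.004,0,0,0.08],[-0.2,-0.15,-0.004,0,0,0.14],[-0.3,-0.22,-0.004,0,0,0.2],[-0.4,-0.3,-0.004,0,0,0.26],[-0.5,-0.37,-0.004,0,0,0.32],[-0.59,-0.44,-0.004,0,0,0.37],[-0.64,-0.475,-0.004,0,0,0.4],[-0.657,-0.488,-0.004,0,0,0.404],[-0.657,-0.488,-0.004,0,0,0.404]]
  ]
}}

```text
time_s: 33.88
eef_pos: [0.6218, -0.1691, 0.3445]
tool_rot: [0.001, 0.707, 0.707, 0.0]
force: [0.1, 1.0, -2.3]
grip_width: 0.0647
```

```bash
python3 chk.py .6217 -.169 84 .235 .33 n; python3 go.py .6217,-.1691,.14,90
```

```text
scene [ 0.6224 -0.1673  0.0114 -0.0175] 2481 zmin 0.2351
side [ 0.6219 -0.1646  0.0065 -0.0204] 2731 zmin 0.235
t 34.08 tcp [ 0.6222 -0.1655  0.3453] phi 90.3 tilt 0.11 F [ 0.4  0.4 -2.7] w 0.0649 q [ 0.7   0.54 -0.8   1.36  0.38  1.4   1.49]
-> (0.6217, -0.1691, 0.14, 90.0) shift [-0.0119 -0.0028  0.6842] turn [ 0.001 -0.     0.003] rows~4.9
```

View pics/side_n.png

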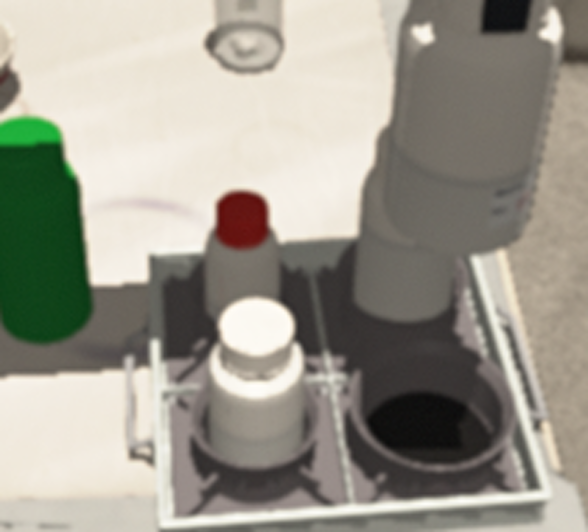

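{"method": "move_arm", "body": {
  "moves": [
    [[-0.011,0,0.03,0,0,0],[-0.011,0,0.09,0,0,0],[-0.011,0,0.16,0,0,0],[-0.011,0,0.23,0,0,0],[-0.011,0,0.3,0,0,0],[-0.011,0,0.37,0,0,0],[-0.011,0,0.43,0,0,0],[-0.011,0,0.47,0,0,0],[-0.011,0,0.49,0,0,0],[-0.011,0,0.49,0,0,0]]
  ]
}}

```text
time_s: 34.92
eef_pos: [0.6218, -0.1681, 0.1969]
tool_rot: [-0.0, 0.705, 0.709, 0.0]
force: [-0.5, -0.3, -2.3]
grip_width: 0.0649
```

```bash
python3 chk.py .6217 -.169 84 .08 .18 o; python3 go.py .6217,-.1691,.14,90
```

```text
scene [ 0.6223 -0.1662  0.0141 -0.021 ] 2013 zmin 0.0803
side [ 0.6223 -0.166   0.0067 -0.0214] 1952 zmin 0.0801
t 35.12 tcp [ 0.6233 -0.1687  0.1996] phi 90.3 tilt 0.23 F [-0.7  0.4 -1.6] w 0.0648 q [ 0.69  0.66 -0.75  1.54  0.48  1.13  1.42]
-> (0.6217, -0.1691, 0.14, 90.0) shift [-0.0011 -0.0062  0.1986] turn [0.003 0.    0.004] rows~1.4
```

View pics/scene_o.png

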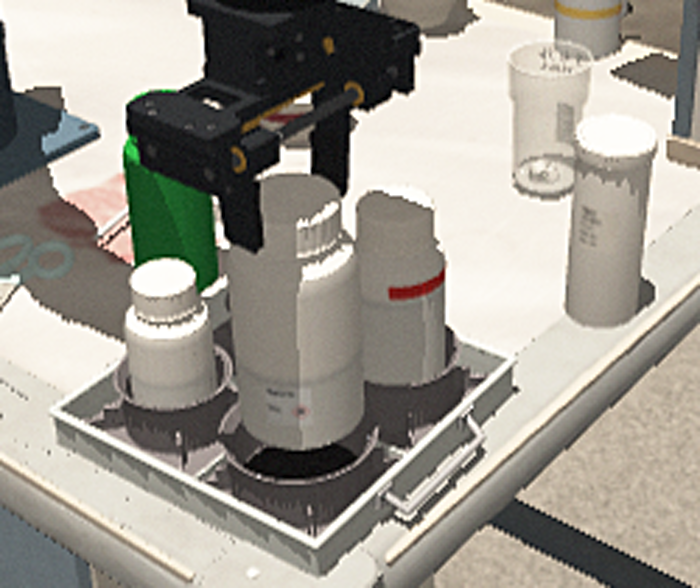

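{"method": "move_arm", "body": {
  "moves": [
    [[-0.011,-0.003,0.01,0,0,0],[-0.011,-0.003,0.03,0,0,0],[-0.011,-0.003,0.055,0,0,0],[-0.011,-0.003,0.08,0,0,0],[-0.011,-0.003,0.105,0,0,0],[-0.011,-0.003,0.13,0,0,0],[-0.011,-0.003,0.15,0,0,0],[-0.011,-0.003,0.165,0,0,0],[-0.011,-0.003,0.175,0,0,0],[-0.011,-0.003,0.175,0,0,0]]
  ]
}}

```text
time_s: 35.95
eef_pos: [0.6223, -0.1719, 0.1463]
tool_rot: [0.001, 0.705, 0.709, 0.001]
force: [-0.1, 1.3, -2.0]
grip_width: 0.0649
```

```bash
python3 chk.py .6217 -.169 84 .065 .14 p; python3 go.py .6217,-.1691,.14,90
```

```text
scene [ 0.6234 -0.1704  0.0093 -0.019 ] 1492 zmin 0.0651
side [ 0.6225 -0.1701  0.0039 -0.0191] 1411 zmin 0.0651
t 36.15 tcp [ 0.623  -0.1721  0.1475] phi 90.3 tilt 0.27 F [ 0.1  1.7 -3.2] w 0.0648 q [ 0.67  0.71 -0.72  1.58  0.52  1.04  1.39]
-> (0.6217, -0.1691, 0.14, 90.0) shift [ 0.0099 -0.0043  0.0251] turn [0.003 0.    0.004] rows~0.2
```

Centred (within 1–2 mm). Lower the last 7–8 mm.

{"method": "move_arm", "body": {
  "moves": [
    [[0.002,-0.002,0.005,0,0,0],[0.002,-0.002,0.01,0,0,0],[0.002,-0.002,0.014,0,0,0],[0.002,-0.002,0.018,0,0,0],[0.002,-0.002,0.021,0,0,0],[0.002,-0.002,0.023,0,0,0],[0.002,-0.002,0.023,0,0,0]]
  ]
}}

```text
time_s: 36.73
eef_pos: [0.6228, -0.1714, 0.141]
tool_rot: [0.002, 0.705, 0.709, 0.002]
force: [-0.4, 0.4, 0.1]
grip_width: 0.0649
```

{"method": "move_arm", "body": {
  "moves": [
    [[0,0,0.003,0,0,0],[0,0,0.005,0,0,0],[0,0,0.005,0,0,0]]
  ]
}}

```text
time_s: 36.98
eef_pos: [0.6239, -0.1713, 0.1409]
tool_rot: [0.003, 0.705, 0.709, 0.002]
force: [-1.3, 1.0, 7.4]
grip_width: 0.0649
```

{"method": "move_arm", "body": {
  "moves": [
    [[0,0,0,0,0,0],[0,0,0,0,0,0],[0,0,0,0,0,0],[0,0,0,0,0,0],[0,0,0,0,0,0]]
  ],
  "claw": 0.95
}}

```text
time_s: 37.4
eef_pos: [0.6237, -0.1713, 0.1407]
tool_rot: [0.003, 0.705, 0.709, 0.002]
force: [0.0, -0.0, 0.0]
grip_width: 0.0836
```

{"method": "move_arm", "body": {
  "moves": [
    [[0,0,-0.05,0,0,0],[0,0,-0.15,0,0,0],[0,0,-0.28,0,0,0],[0,0,-0.4,0,0,0],[0,0,-0.48,0,0,0],[0,0,-0.5,0,0,0]]
  ]
}}

```text
time_s: 37.9
eef_pos: [0.6249, -0.1709, 0.2971]
tool_rot: [0.006, 0.705, 0.709, 0.005]
force: [-0.3, 0.3, 0.5]
grip_width: 0.0836
```

```bash
python3 chk.py .6217 -.169 84 .065 .14 q;python3 chk.py .615 -.055 70 .06 .14;python3 chk.py .507 -.1755 61 .06 .105;python3 chk.py .5005 -.061 52 .06 .1;python3 chk.py .667 .152 64 .02 .13
python3 - <<'E'
from rig import ctrl
from h import *
s=ctrl.sense();print(s["time_s"],s["eef_pos"])
for n in("scene","side"):
    P=cloud(ctrl.camera(n)).reshape(-1,3)
    for x,y in((.6217,-.169),(.615,-.055),(.507,-.1755),(.5005,-.061)):
        Q=P[np.hypot(P[:,0]-x,P[:,1]-y)<.018];Q=Q[Q[:,2]<.2]
        print(n,(x,y),"top",np.percentile(Q[:,2],[50,95]).round(4) if len(Q) else None)
E
```

```text
scene [ 0.623  -0.1678 -0.0079  0.0136] 1532 zmin 0.0651
side [ 0.6216 -0.1675  0.0022  0.0141] 1485 zmin 0.065
scene [ 0.6166 -0.0546 -0.012   0.0133] 1175 zmin 0.06
side [ 0.6163 -0.0544 -0.0122  0.0449] 610 zmin 0.0608
scene [ 0.5072 -0.1748 -0.0417  0.045 ] 655 zmin 0.0601
side [ 0.506  -0.1745 -0.0081  0.0422] 679 zmin 0.0601
scene [ 0.5052 -0.0651 -0.5099  0.5181] 42 zmin 0.0736
side [ 0.5006 -0.0601  0.0046  0.0594] 445 zmin 0.0603
scene [ 0.6671  0.1518  0.0199 -0.0032] 1123 zmin 0.0201
side [ 0.6686  0.152   0.0492 -0.0231] 634 zmin 0.0224
38.5 [ 0.62247082 -0.17111895  0.29019731]
scene (0.6217, -0.169) top [0.1786 0.1801]
scene (0.615, -0.055) top [0.1764 0.1779]
scene (0.507, -0.1755) top [0.1362 0.1378]
scene (0.5005, -0.061) top [0.1286 0.131 ]
side (0.6217, -0.169) top [0.1779 0.1798]
side (0.615, -0.055) top [0.1765 0.178 ]
side (0.507, -0.1755) top [0.1366 0.1381]
side (0.5005, -0.061) top [0.1288 0.1309]
```

View pics/scene_q.png

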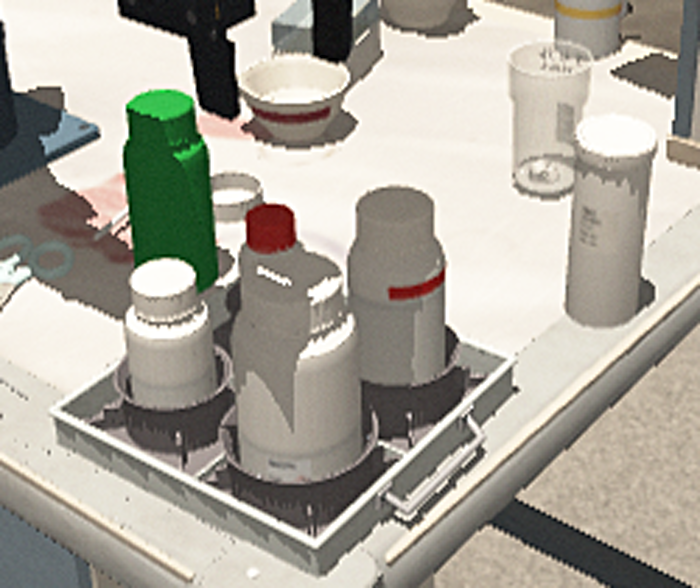

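```bash
python3 -c "
from rig import ctrl
print(ctrl.job_done())"
```

```text
the job is handed in; nothing more can be done
None
```

All four bottles are standing in their own holders (52 mm in the 60 mm bore, 61 in 69, 70 in 78, 84 in 92), and the job was handed in at about 38.5 s. I gripped each one by its cap. I lowered it until the wrist force showed it touching the floor (5–9 N), then released it.

- **Height and centring:** The last cloud heights of the caps were 131, 138, 178 and 180 mm. That is what each bottle should measure standing on its bore floor. The fitted axes were within about 2 mm of the bores. After release the gripper was about 135 mm above the tallest bottle, touching nothing.
- **Left alone:** The pot's fitted position was within 1 mm of where it started. The jar I checked only by eye in the pictures, and it looked unmoved. The green bottle also stood where it was.

Three things disagreed:

- **Fingertip height:** The first grip closed on air above the small bottle. In the camera depth the fingertips stood about 25 mm above the reported tool point, not 14 mm below it. I corrected the heights for this from then on.
- **84 mm bottle tilt:** It hung about 0.02 rad off vertical while carried. After release its fitted tilt was about 0.015 rad, well under the limit.
- **Poor final fits:** For the 52 mm bottle, the last scene-camera fit was unusable because the 84 mm bottle hid it. I relied on the side camera and the cap height. The tilt fits for the smaller bottles were also rough, up to about 0.06 rad, because only a short part shows above the rim.

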